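# Put three mixed-up cap lamps back in their own charging bays

### The job

Three cap lamps have been left in one another's charging bays. Park one of them in the spare bay (the one without a tally) and sort them out, until each lamp stands upright on the floor of the bay whose zinc tally has the same shape as the tally on the lamp's crown, and the spare bay is empty again. Set the lamps down rather than dropping them, never let one tip over, and leave the loose terminal cover, tally disc and reflector where they lie.

Things in the scene. Friction and masses are not known exactly. Their poses are not given: they have to be found in the camera images.
- lamp_round_center (a point): Blue cap lamp with a zinc round tally, 38 mm across on its crown. Upright block 40 mm thick (x) x 76 wide (y) x 102 tall, 0.2 kg. Point: its centre, 50 mm above the foot; z up, x to the lens side. Lens ring (5 mm proud, +x face) and hook (4 mm, -x face) lie below the centre; above, the case is plain: grip there across the 40 mm, 10 to 40 mm above the centre. Starts in the square bay.
- lamp_square_center (a point): Blue cap lamp with a zinc square tally, 34 mm a side on its crown. Upright block 40 mm thick (x) x 76 wide (y) x 102 tall, 0.2 kg. Point: its centre, 50 mm above the foot; z up, x to the lens side. Lens ring (5 mm proud, +x face) and hook (4 mm, -x face) lie below the centre; above, the case is plain: grip there across the 40 mm, 10 to 40 mm above the centre. Starts in the triangle bay.
- lamp_triangle_center (a point): Blue cap lamp with a zinc triangular tally, 39 x 45 mm on its crown. Upright block 40 mm thick (x) x 76 wide (y) x 102 tall, 0.2 kg. Point: its centre, 50 mm above the foot; z up, x to the lens side. Lens ring (5 mm proud, +x face) and hook (4 mm, -x face) lie below the centre; above, the case is plain: grip there across the 40 mm, 10 to 40 mm above the centre. Starts in the round bay.
- bay_round: Fixed wooden one-lamp charging bay, board 130 (x) x 120 (y) x 14 mm. Origin: on the shelf under the centre of the lamp's place; a seated lamp's centre is 64 mm above it, lamp x along bay x. Two slotted uprights, tops 54 mm above the shelf, hold the lamp's ends: room 56 mm in x, 90 in y. Front apron (+x) with a zinc round tally, 38 mm across: home of that lamp.
- bay_square: Fixed wooden one-lamp charging bay, board 130 (x) x 120 (y) x 14 mm. Origin: on the shelf under the centre of the lamp's place; a seated lamp's centre is 64 mm above it, lamp x along bay x. Two slotted uprights, tops 54 mm above the shelf, hold the lamp's ends: room 56 mm in x, 90 in y. Front apron (+x) with a zinc square tally, 34 mm a side: home of that lamp.
- bay_triangle: Fixed wooden one-lamp charging bay, board 130 (x) x 120 (y) x 14 mm. Origin: on the shelf under the centre of the lamp's place; a seated lamp's centre is 64 mm above it, lamp x along bay x. Two slotted uprights, tops 54 mm above the shelf, hold the lamp's ends: room 56 mm in x, 90 in y. Front apron (+x) with a zinc triangular tally, 39 x 45 mm: home of that lamp.
- bay_spare: Fixed wooden one-lamp charging bay, board 130 (x) x 120 (y) x 14 mm. Origin: on the shelf under the centre of the lamp's place; a seated lamp's centre is 64 mm above it, lamp x along bay x. Two slotted uprights, tops 54 mm above the shelf, hold the lamp's ends: room 56 mm in x, 90 in y. Front apron (+x) without a tally: the spare bay, empty at the start.
- terminal_cover: Loose black battery terminal cover, 34 x 62 mm, 20 mm high with its two round bosses, lying on the shelf; origin under its centre. Not to be disturbed.
- tally_disc: Loose round zinc tally disc, 38 mm across, 4 mm thick, lying flat on the shelf (not on a lamp or bay); origin under its centre. Not to be disturbed.
- reflector: Loose chrome reflector dish, 62 mm across at its open top, 26 mm high; origin under its centre. Not to be disturbed.

How it is judged:
By the outcome, as a careful person would: the job done as asked, in the order asked, and still so for the second after the job is handed in, with the robot touching nothing.
It also fails if it takes over 118 s, if anything falls off the work surface, if the arm or the gripper's body presses on something with over 40 N, if the wrist force passes 120 N, or if a joint passes its speed limit or range.

### The arm

A 6-joint arm with a two-finger parallel gripper is mounted at the origin on the work surface. World frame = base frame: x ahead of the robot, y to its left, z up, the work surface at z = 0. Lengths are in m, angles in rad, forces in N, time in s.
With the tool pointing down it reaches from about 0.225 to 0.875 m from the base axis. Payload 3.4 kg.
Tool frame: the origin (TCP) lies midway between the tips of the shut fingers; the grasp point (between the pads) lies 19 mm behind it (manip.pinch_z is the z of the grasp point in the tool frame, in m); z points along the fingers, x is the direction in which the jaws open and shut, and the axes are right-handed (so a half turn about z gives the same grasp; the last joint's range is limited). The gripper opens to 85 mm and grips with 20 to 120 N. Pads are 22 mm wide; open, the fingers measure 114 mm over their backs; the gripper's body (76 mm by 85 mm) begins 54 mm behind the grasp point. The pads swing forward as they close: fully open they stand 13 mm farther back than shut.
Start: joints at [-1.461, 0.276, 1.505, -0, 1.361, -0.121], TCP at [0.132, -0.56, 0.231] pointing down, gripper open.
Joint ranges: [-2.89, 2.89], [-0.75, 2.08], [0.22, 2.7], [-1.18, 4.32], [0.11, 2.71], [-2.7, 2.7]. Speed limits (rad/s): [2.57, 2.57, 3.14, 3.14, 3.14, 3.14].

### API

Orientations are given as a unit quaternion [w, x, y, z].
In Python, from rig import manip gives the robot as it stands. The module is installed in compiled form; this text tells all that it offers.
- The arm moves only by the tool drive_tool, never from a script. Its argument "steps" is a list of rows, each a list of 5 numbers: the shift along the tool's x, y, z in mm, then the turn about the tool's z in rad, then the gripper command: -1 is shut, 1 is fully open, values between are in proportion. A call has 1 to 5 rows; each row is the pose to reach, as a shift and turn from the pose measured when the call began, along the tool's axes at that moment; what a row does not reach only later rows make up. A row lasts 1/10 s, in which the tool goes at most 50 mm and 8.59 degrees, less where a joint would pass 70% of its speed; a pose out of reach is approached as far as the arm can. A call with a gripper value outside its range is refused whole. The fingers move at their own pace and stop on an object; "squeeze" is the grip in N (left out, the last holds). Time passes only in rows, so rows that repeat a pose let the fingers close. It gives the time, the measured TCP pose, the force and the opening at its end, in the units of the state.
- manip.get_state(): the state, without advancing time (a new reading comes with each control period).
- manip.get_image(name): name is "side" or "top"; returns the picture (480x640x3 uint8, blue, green, red); there is no depth.
- manip.get_calibration(name): a dict with "camera_matrix" (3x3 intrinsics, pixels), "distortion" ([k1, k2, p1, p2, k3] as OpenCV has them; the pictures are not rectified), "rvec" (rotation vector, rad) and "tvec" (3), from world to camera coordinates, as OpenCV has them. Camera axes: x right, y down, z forward; pixel columns grow to the right and rows downward; lengths in m; the calibration is good to about 2 mm. A picture is of the moment at which its call begins. get_calibration takes no time and is no camera call.
- manip.sign_off(): hands the job in, once; it reports no verdict.
Trained networks look in the newest picture that a camera, given by its name, has taken for a name from the list of things; names that differ only in an ending like _2 or _b are one class to them, and where a whole thing is asked for, a point or a joint stands for the part that bears it (a point fixed in the world has none). Each returns a list of dicts, best first, with "conf" (0 to 1); they miss things now and then, are a little off and sometimes report something else, mostly with a low value. They report only what shows in the picture. A call takes as long as a camera call.
- manip.masks_of(camera, name): "pixels" (480x640 bool, what is visible of it) and "location" ([column, row] in pixels, amid what is visible of it).
The state is a dict: "clock": time; "qpos": joint angles; "qd": joint speeds; "effort": joint torques, N m; "position": TCP position; "ee_rot": TCP orientation; "contact_force": force on the tool from outside, world axes, zero at the start; "moment": the same for the moment, N m; "width": finger opening in m.
Only numpy, scipy, OpenCV 4.12 (cv2) and the standard library are available. Lean on these libraries where they do the work, as an engineer would, in place of code of your own. Each camera call takes 0.05 s, during which the arm holds its last target.

## Working session

There is one attempt and no reset: what is moved stays moved. The work goes in short steps, Python scripts to look and compute and a tool call to move; the robot and the scene stay as the last step left them, time stands still between calls to the robot, and variables do not carry over. Pictures are saved under pics/ and viewed, and the job is handed in when it is done.

Besides the shell and the picture viewer there is one more tool, called after "Request:" as name([rows], argument=value, ...), one row to a line, values as JSON. drive_tool: Moves the arm, as the interface text tells. Its arguments: {"type":"object","properties":{"steps":{"type":"array","items":{"type":"array","items":{"type":"number"}}},"squeeze":{"type":"number"}},"required":["steps"]}

```bash
mkdir -p pics; ls
python3 - <<'E'
from rig import manip
import cv2
print(manip.get_state()); print(manip.pinch_z)
for n in("top","side"):
    cv2.imwrite(f"pics/{n}0.png",manip.get_image(n)); print(n,manip.get_calibration(n))
E
```

```text
pics
{'clock': 0.0, 'qpos': array([-1.46099165e+00,  2.76567283e-01,  1.50614381e+00,  1.88475695e-05,
        1.36068410e+00, -1.20985988e-01]), 'qd': array([ 0.0011293 , -0.00163536, -0.00165953, -0.00018737, -0.00122782,
       -0.00012673]), 'effort': array([ 1.18726341e-03, -4.16772437e+01, -2.45799690e+01, -1.58373376e-05,
        1.10379842e-02,  5.66095181e-06]), 'position': array([ 0.13148036, -0.55922135,  0.23045125]), 'ee_rot': array([-6.47327370e-04,  7.83818365e-01, -6.20989500e-01, -6.27170183e-04]), 'contact_force': array([-0.39476769, -0.17548809, -0.18115782]), 'moment': array([-0.03500859, -0.0060183 , -0.01000691]), 'width': 0.08533407728910589}
-0.0187
top {'camera_matrix': array([[494.32454287,   0.        , 325.12520766],
       [  0.        , 494.32454287, 242.14402736],
       [  0.        ,   0.        ,   1.        ]]), 'distortion': array([-0.11078786,  0.        ,  0.        ,  0.        ,  0.        ]), 'rvec': array([ 2.20971347, -2.00846583,  0.21127624]), 'tvec': array([-0.04497575,  0.56153755,  1.02296148])}
side {'camera_matrix': array([[622.52322585,   0.        , 328.57938442],
       [  0.        , 622.52322585, 232.76063743],
       [  0.        ,   0.        ,   1.        ]]), 'distortion': array([-0.12707922,  0.        ,  0.        ,  0.        ,  0.        ]), 'rvec': array([ 2.43446871, -0.06097448,  0.01238038]), 'tvec': array([-0.53985276,  0.06736533,  1.07886449])}
```

View pics/top0.png

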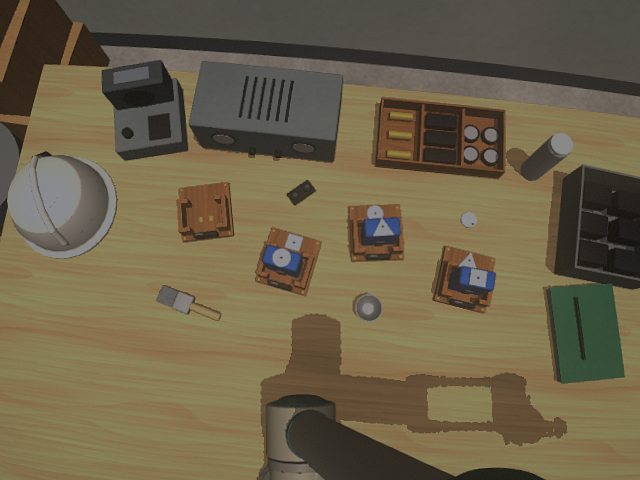

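View pics/side0.png

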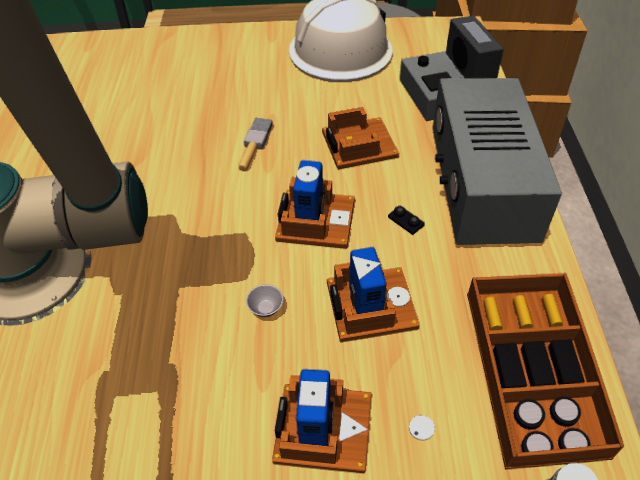

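```bash
cat > h.py <<'E'
from rig import manip
import cv2, numpy as np
from scipy.optimize import least_squares
from scipy.spatial.transform import Rotation as R
C={n:manip.get_calibration(n) for n in("top","side")}
def proj(n,P):
    c=C[n]; return cv2.projectPoints(np.asarray(P,float).reshape(-1,1,3),c["rvec"],c["tvec"],c["camera_matrix"],c["distortion"])[0].reshape(-1,2)
def back(n,uv,z):
    c=C[n]; p=cv2.undistortPoints(np.asarray(uv,float).reshape(-1,1,2),c["camera_matrix"],c["distortion"]).reshape(-1,2)
    Rm=cv2.Rodrigues(c["rvec"])[0]; o=-Rm.T@c["tvec"]; d=np.c_[p,np.ones(len(p))]@Rm
    return o+d*((z-o[2])/d[:,2])[:,None]
E
python3 - <<'E'
from h import *
L=["lamp_round_center","lamp_square_center","lamp_triangle_center","bay_round","bay_square","bay_triangle","bay_spare","terminal_cover","tally_disc","reflector"]
S={}
for n in("top","side"):
    im=manip.get_image(n)
    for l in L:
        m=manip.masks_of(n,l)
        for i,r in enumerate(m[:3]):
            print(n,l,round(r["conf"],2),np.round(r["location"]),r["pixels"].sum(), np.round(back(n,r["location"],0.05)[0],3))
        if m: S[n+l]=m[0]["pixels"]
np.savez("m0.npz",**S)
t=cv2.imread("pics/top0.png"); s=cv2.imread("pics/side0.png")
for nm,im,(x,y,w,h) in [("a",t,(170,170,160,130)),("b",t,(340,190,160,130)),("c",s,(270,90,150,160)),("d",s,(265,235,160,240))]:
    cv2.imwrite(f"pics/crop_{nm}.png",cv2.resize(im[y:y+h,x:x+w],None,fx=600/h if w/h<4/3 else 800/w,fy=600/h if w/h<4/3 else 800/w,interpolation=cv2.INTER_CUBIC)[:600,:800])
E
```

```text
top lamp_round_center 0.61 [279. 260.] 889 [0.516 0.106 0.05 ]
top lamp_round_center 0.58 [472. 282.] 1079 [ 0.507 -0.321  0.05 ]
top lamp_square_center 0.85 [474. 279.] 1033 [ 0.514 -0.324  0.05 ]
top lamp_triangle_center 0.6 [380. 229.] 1031 [ 0.607 -0.108  0.05 ]
top bay_round 0.97 [375. 245.] 1988 [ 0.57  -0.102  0.05 ]
top bay_square 0.91 [299. 268.] 2188 [0.501 0.059 0.05 ]
top bay_square 0.66 [376. 244.] 2010 [ 0.572 -0.102  0.05 ]
top bay_triangle 0.85 [454. 269.] 1975 [ 0.533 -0.278  0.05 ]
top bay_spare 0.6 [206. 215.] 2954 [0.602 0.281 0.05 ]
top terminal_cover 0.8 [300. 193.] 369 [0.672 0.077 0.05 ]
top tally_disc 0.64 [467. 219.] 216 [ 0.648 -0.303  0.05 ]
top reflector 0.66 [368. 306.] 574 [ 0.434 -0.096  0.05 ]
side lamp_round_center 0.96 [310. 191.] 1585 [0.514 0.118 0.05 ]
side lamp_square_center 0.78 [318. 407.] 2539 [ 0.512 -0.301  0.05 ]
side lamp_triangle_center 0.7 [368. 283.] 2043 [ 0.601 -0.091  0.05 ]
side bay_round 0.83 [373. 312.] 3971 [ 0.603 -0.148  0.05 ]
side bay_square 0.71 [321. 222.] 3347 [0.529 0.043 0.05 ]
side bay_square 0.35 [375. 309.] 3993 [ 0.607 -0.142  0.05 ]
side bay_triangle 0.81 [335. 434.] 5782 [ 0.534 -0.342  0.05 ]
side bay_triangle 0.2 [368. 280.] 2069 [ 0.599 -0.086  0.05 ]
side bay_spare 0.95 [356. 134.] 3152 [0.609 0.272 0.05 ]
side terminal_cover 0.78 [404. 218.] 551 [0.675 0.043 0.05 ]
side tally_disc 0.64 [422. 427.] 500 [ 0.653 -0.339  0.05 ]
side reflector 0.78 [265. 301.] 919 [ 0.435 -0.118  0.05 ]
```

View pics/crop_a.png

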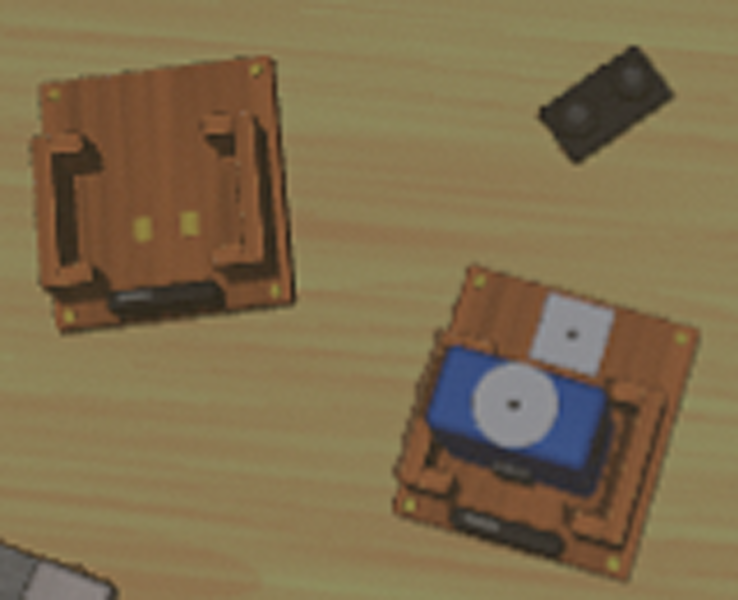

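View pics/crop_b.png

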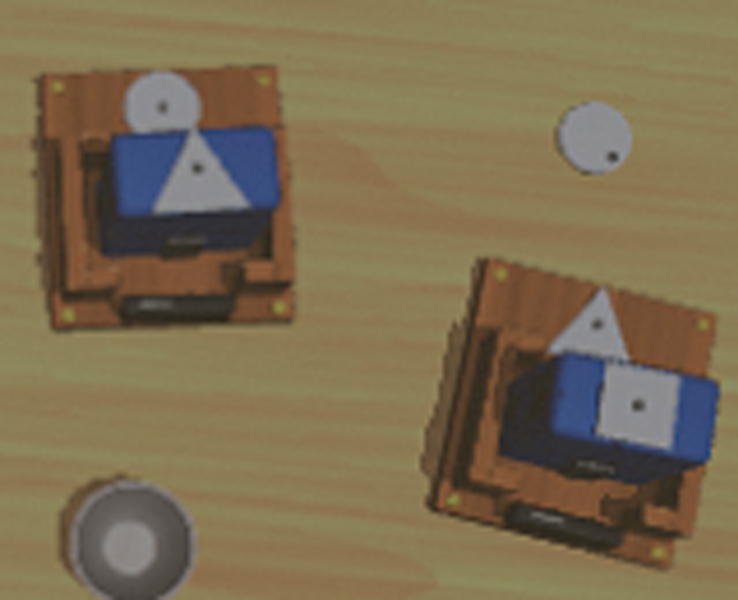

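View pics/crop_c.png

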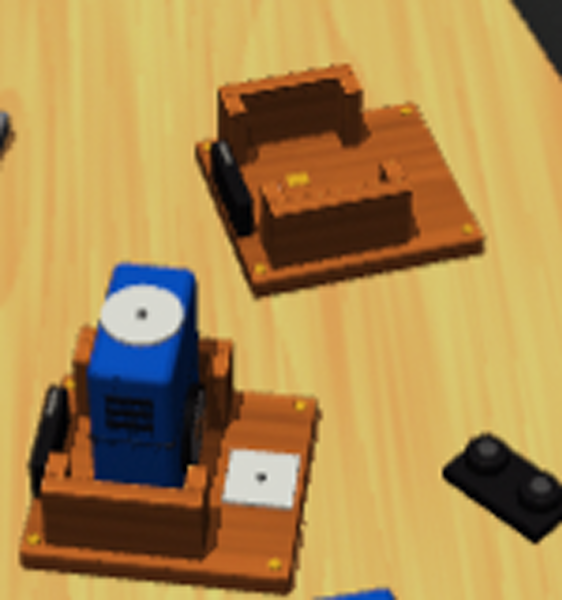

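View pics/crop_d.png

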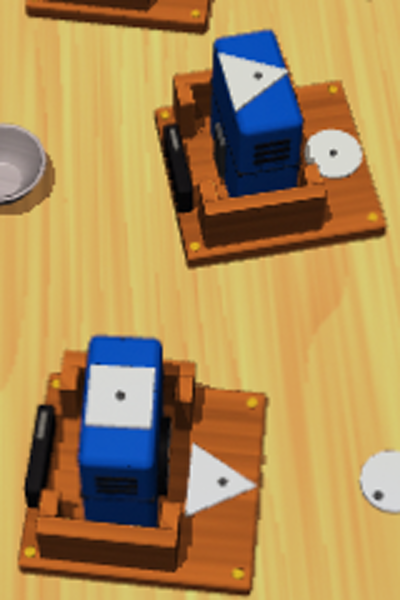

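```bash
cat > bays.py <<'E'
from h import *
A=lambda p,s,o:np.array(p,float)/s+np.array(o)-0.0 
s1=600/130; s3=3.75; s4=2.5
half=lambda p,s,o:(np.array(p,float)+.5)/s-.5+np.array(o)
scr={"spare":(half([(55,93),(257,70),(275,290),(69,316)],s1,(170,170)),half([(408,110),(468,230),(260,270),(207,147)],s3,(270,90))),
"square":(half([(480,281),(681,338),(613,565),(410,505)],s1,(170,170)),half([(301,406),(274,565),(33,539),(70,384)],s3,(270,90))),
"round":(half([(59,87),(263,80),(279,308),(69,315)],s1,(340,190)),half([(334,89),(372,216),(195,246),(165,115)],s4,(265,235))),
"triangle":(half([(501,273),(703,324),(659,552),(454,500)],s1,(340,190)),half([(252,402),(238,573),(30,551),(56,384)],s4,(265,235)))}
def fit(pt,ps):
    # params x,y,yaw ; screws at (+-a,+-b)
    def loc(q,a,b): 
        c,s=np.cos(q[2]),np.sin(q[2]); L=np.array([(a,b),(a,-b),(-a,-b),(-a,b)])
        return np.c_[L@np.array([[c,s],[-s,c]])+q[:2],np.full(4,.0145)]
    f=lambda q:np.r_[(proj("top",loc(q,q[3],q[4]))-pt).ravel(),(proj("side",loc(q,q[3],q[4]))-ps).ravel()]
    r=least_squares(f,[.55,0,0,.055,.05]); return r.x,r.fun
if __name__=="__main__":
    for k,(a,b) in scr.items():
        q,f=fit(a,b); ct=back("top",a,.0145).mean(0);cs=back("side",b,.0145).mean(0)
        print(k,np.round(q*1000,1),"yaw",np.round(np.degrees(q[2]),1),"res",np.round(np.abs(f).max(),1),np.round((ct-cs)*1000,1))
E
python3 bays.py
python3 - <<'E'
from bays import *
q,_=fit(*scr["spare"])
def tob(P):
    c,s=np.cos(q[2]),np.sin(q[2]); return (P[:,:2]-q[:2])@np.array([[c,-s],[s,c]])
print(np.round(1000*tob(back("top",half([(35,138),(78,133),(90,265),(42,288),(203,117),(250,112),(262,265),(213,262)],s1,(170,170)),.054)),1))
print(np.round(1000*tob(back("side",half([(220,85),(350,66),(263,185),(411,185)],s3,(270,90)),.054)),1))
print(np.round(1000*tob(back("top",half([(143,230),(190,223)],s1,(170,170)),.0145)),1))
E
```

```text
spare [618.2 294.1 218.9  58.4  52.1] yaw 12.5 res 0.7 [ 1.5 -1.5  0. ]
square [ 520.2   89.7 -186.5   58.2   51.8] yaw -10.7 res 0.7 [ 1.6 -1.6  0. ]
round [ 606.1 -103.1  131.    58.    51.6] yaw 7.5 res 0.7 [ 0.8 -2.1  0. ]
triangle [ 517.2 -313.1 -154.5   58.    51.7] yaw -8.9 res 0.9 [ 1.7 -2.3  0. ]
[[ 23.6  52.2]
 [ 23.4  30.8]
 [-43.6  29.2]
 [-52.1  53.3]
 [ 23.6 -31.1]
 [ 23.2 -54.2]
 [-54.  -53.9]
 [-49.6 -30.4]]
[[-50.9  56.3]
 [ 22.6  53. ]
 [-51.1 -30. ]
 [ 23.5 -50.8]]
[[-18.2  11.1]
 [-17.6 -12.8]]
```

```bash
cat > lamps.py <<'E'
from bays import *
lp={"round":(half([(447,347),(608,390),(586,467),(430,420)],s1,(170,170)),half([(194,268),(184,384),(90,375),(115,263)],s3,(270,90))),
"triangle":(half([(113,135),(276,127),(281,208),(116,217)],s1,(340,190)),half([(272,31),(301,125),(226,135),(213,40)],s4,(265,235))),
"square":(half([(556,352),(718,378),(708,464),(552,432)],s1,(340,190)),half([(161,338),(159,468),(82,466),(90,338)],s4,(265,235)))}
def fitl(pt,ps):
    def loc(q): 
        c,s=np.cos(q[2]),np.sin(q[2]); a,b=.0195,.0375; L=np.array([(a,b),(a,-b),(-a,-b),(-a,b)])
        return np.c_[L@np.array([[c,s],[-s,c]])+q[:2],np.full(4,.1155)]
    r=least_squares(lambda q:np.r_[(proj("top",loc(q))-pt).ravel(),(proj("side",loc(q))-ps).ravel()],[.55,0,0]); return r.x,r.fun
if __name__=="__main__":
    w={"round":"square","triangle":"round","square":"triangle"}
    for k in lp:
        q,f=fitl(*lp[k]); b,_=fit(*scr[w[k]]); c,s=np.cos(b[2]),np.sin(b[2])
        print(k,np.round(q[:2]*1000,1),np.degrees(q[2]).round(1),np.abs(f).max().round(1),"in bay",w[k],np.round(1000*(q[:2]-b[:2])@np.array([[c,-s],[s,c]]),1),"dyaw",np.degrees(q[2]-b[2]).round(1))
        print((back("top",lp[k][0],.1155).mean(0)-back("side",lp[k][1],.1155).mean(0))*1000)
    tl={"round":((513,404),s1,(170,170),(142,314),s3,(270,90)),"triangle":((197,168),s1,(340,190),(258,76),s4,(265,235)),"square":((638,405),s1,(340,190),(121,396),s4,(265,235))}
    for k,v in tl.items(): print(k,"tally",back("top",half(*v[:3]),.117)[0].round(4),back("side",half(*v[3:]),.117)[0].round(4))
E
python3 lamps.py
```

```text
round [511.1  92.9] -8.7 1.6 in bay square [-9.6  1.4] dyaw 1.9
[-7.23006425e-01  1.48603241e+00 -1.11022302e-13]
triangle [ 593.2 -108.9] 6.2 3.2 in bay round [-13.5  -4.1] dyaw -1.3
[ 3.12616614e+00  2.62253053e+00 -1.11022302e-13]
square [ 507.3 -313.1] -4.1 1.7 in bay triangle [-9.8 -1.5] dyaw 4.8
[-5.81854333e-01  3.35403151e+00 -1.11022302e-13]
round tally [0.511  0.0954 0.117 ] [0.5097 0.0952 0.117 ]
triangle tally [ 0.5966 -0.1074  0.117 ] [ 0.5954 -0.1073  0.117 ]
square tally [ 0.5074 -0.3123  0.117 ] [ 0.5064 -0.3121  0.117 ]
```

```bash
cat > go.py <<'E'
# usage: go.py x y z yawdeg (mm) -> shift/turn in tool axes
import sys; from h import *
def delta(x,y,z,yaw):
    s=manip.get_state(); w=s["ee_rot"]; Rt=R.from_quat([w[1],w[2],w[3],w[0]])
    d=Rt.inv().apply(np.array([x,y,z])/1000-s["position"])*1000
    tx=Rt.as_matrix()[:,0]; cur=np.arctan2(tx[1],tx[0]); t=-(np.radians(yaw)-cur); t=(t+np.pi/2)%np.pi-np.pi/2
    tilt=Rt.as_matrix()[:,2]
    print("d",d.round(1),"turn",t.round(3),"| t",round(s["clock"],2),"pos",(s["position"]*1000).round(1),"yaw",np.degrees(cur).round(1),"F",s["contact_force"].round(1),"w",round(s["width"]*1000,1),"z",tilt.round(3))
if __name__=="__main__": delta(*map(float,sys.argv[1:]))
E
python3 go.py 511 94 190 -9
```

```text
d [-549.7 -519.    41.3] turn -1.183 | t 1.2 pos [ 131.5 -559.8  231.3] yaw -76.8 F [-0.4 -0.4  0.5] w 85.6 z [-0. -0. -1.]
```

Request:
drive_tool([
  [-550,-519,41,-1.183,1],
  [-550,-519,41,-1.183,1],
  [-550,-519,41,-1.183,1],
  [-550,-519,41,-1.183,1],
  [-550,-519,41,-1.183,1],
], squeeze=40)

```text
clock: 1.7
position: [0.2574, -0.3421, 0.2178]
ee_rot: [0.0, 0.958, -0.288, 0.0]
contact_force: [1.1, 0.2, 0.2]
width: 0.0852
```

```bash
python3 go.py 511 94 190 -9
```

```text
d [ -29.3 -503.7   27.8] turn -0.428 | t 1.7 pos [ 257.4 -342.1  217.8] yaw -33.5 F [1.1 0.2 0.2] w 85.2 z [ 0.001 -0.    -1.   ]
```

Request:
drive_tool([
  [-29,-504,28,-0.428,1],
  [-29,-504,28,-0.428,1],
  [-29,-504,28,-0.428,1],
  [-29,-504,28,-0.428,1],
  [-29,-504,28,-0.428,1],
])

```text
clock: 2.2
position: [0.383, -0.1263, 0.2043]
ee_rot: [0.001, 0.997, -0.078, 0.001]
contact_force: [0.7, -1.2, -0.5]
width: 0.0853
```

```bash
python3 go.py 511 94 190 -9
```

```text
d [  91.9 -237.6   14.3] turn 0.0 | t 2.2 pos [ 383.  -126.3  204.3] yaw -9.0 F [ 0.7 -1.2 -0.5] w 85.3 z [ 0.002 -0.001 -1.   ]
```

Request:
drive_tool([
  [92,-238,14,0,1],
  [92,-238,14,0,1],
  [92,-238,14,0,1],
  [92,-238,14,0,1],
  [92,-238,14,0,1],
])

```text
clock: 2.7
position: [0.5082, 0.0901, 0.1908]
ee_rot: [0.001, 0.997, -0.078, 0.001]
contact_force: [-0.1, -0.0, -1.1]
width: 0.0854
```

Request:
drive_tool([
  [0,0,0,0,1],
])

```text
clock: 2.8
position: [0.511, 0.095, 0.1904]
ee_rot: [-0.001, 0.997, -0.075, 0.003]
contact_force: [-0.6, -1.5, 0.1]
width: 0.0853
```

```bash
python3 go.py 511 94 68 -9
python3 - <<'E'
from h import *
a=manip.get_image("top")[180:330,220:420]; b=manip.get_image("side")[80:260,230:420]
cv2.imwrite("pics/p1.png",np.hstack([cv2.resize(a,(400,300)),cv2.resize(b,(400,380))[:300]]))
cv2.imwrite("pics/p1s.png",cv2.resize(b,None,fx=3,fy=3))
E
```

```text
d [ -0.5   1.2 122.4] turn 0.006 | t 2.8 pos [511.   95.  190.4] yaw -8.6 F [-0.6 -1.5  0.1] w 85.3 z [ 0.005  0.001 -1.   ]
```

View pics/p1s.png

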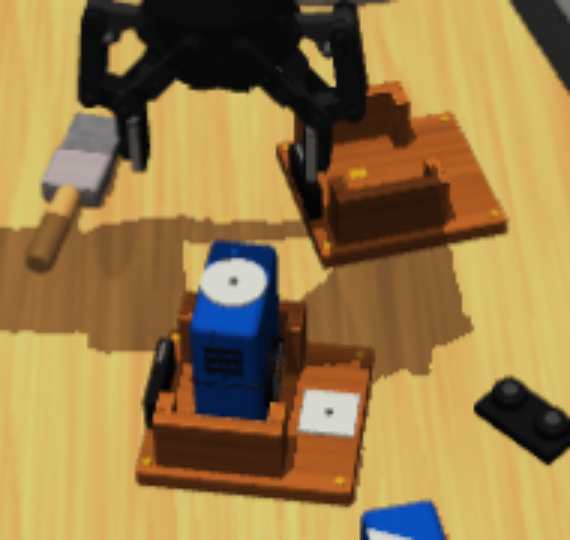

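The fingers straddle the round lamp (about (235,280) in the enlarged view), and the jaws are aligned with its thin direction. Descending.

Request:
drive_tool([
  [-1,1,40,0.005,1],
  [-1,1,75,0.005,1],
  [-1,1,105,0.005,1],
  [-1,1,122,0.005,1],
  [-1,1,122,0.005,1],
])

```text
clock: 3.4
position: [0.5043, 0.0881, 0.0664]
ee_rot: [0.002, 0.997, -0.08, -0.002]
contact_force: [0.1, -0.2, -0.5]
width: 0.085
```

Request:
drive_tool([
  [0,0,0,0,0.3],
  [0,0,0,0,-0.1],
  [0,0,0,0,-0.4],
  [0,0,0,0,-0.7],
  [0,0,0,0,-1],
])

```text
clock: 3.9
position: [0.5056, 0.0877, 0.0677]
ee_rot: [0.002, 0.997, -0.08, -0.001]
contact_force: [1.3, -2.4, 6.4]
width: 0.0396
```

Request:
drive_tool([
  [0,0,0,0,-1],
  [0,0,0,0,-1],
  [0,0,0,0,-1],
])

```text
clock: 4.2
position: [0.5054, 0.0879, 0.0677]
ee_rot: [0.002, 0.997, -0.08, -0.001]
contact_force: [0.2, -0.6, 1.2]
width: 0.0394
```

```bash
python3 go.py 511 94 198 -9
```

```text
d [   4.4   -6.4 -130.3] turn -0.003 | t 4.2 pos [505.4  87.9  67.7] yaw -9.2 F [ 0.2 -0.6  1.2] w 39.4 z [-0.002 -0.004 -1.   ]
```

Request:
drive_tool([
  [0,0,-5,0,-1],
  [0,0,-20,0,-1],
  [0,0,-45,0,-1],
  [0,0,-75,0,-1],
  [0,0,-100,0,-1],
])

```text
clock: 4.7
position: [0.5053, 0.0884, 0.1687]
ee_rot: [0.002, 0.997, -0.08, -0.001]
contact_force: [1.0, -0.2, -1.8]
width: 0.0395
```

Request:
drive_tool([
  [0,0,-25,0,-1],
  [0,0,-33,0,-1],
  [0,0,-33,0,-1],
])

```text
clock: 5.0
position: [0.5058, 0.0887, 0.2025]
ee_rot: [0.002, 0.997, -0.08, 0.0]
contact_force: [0.1, 0.2, -1.3]
width: 0.04
```

```bash
python3 go.py 605 291 198 12.5
python3 - <<'E'
from h import *
b=manip.get_image("side")[80:260,230:420]
cv2.imwrite("pics/p2s.png",cv2.resize(b,None,fx=3,fy=3))
E
```

```text
d [  65.8 -215.5    3.8] turn -0.378 | t 5.0 pos [505.8  88.7 202.5] yaw -9.1 F [ 0.1  0.2 -1.3] w 40.0 z [-0.    -0.003 -1.   ]
```

View pics/p2s.png

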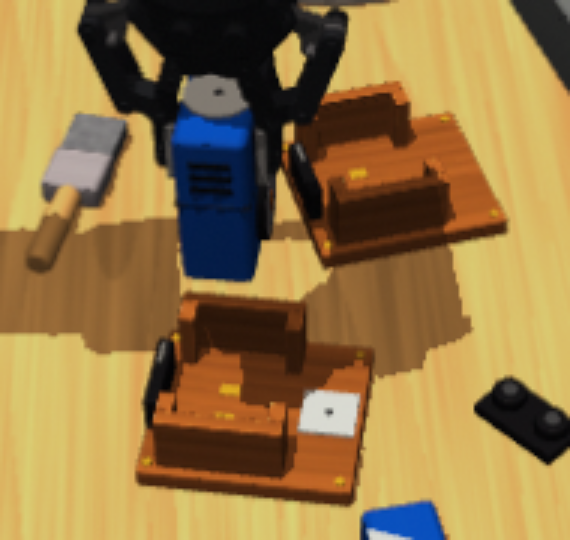

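Run:
```python
from h import *
p=back("side",[(302.3,110.3)],.2515)[0]*1000; d=p-np.array([505.8,88.7,0]); y=np.radians(-9.1); print(p, "in lamp frame", d[0]*np.cos(y)+d[1]*np.sin(y), -d[0]*np.sin(y)+d[1]*np.cos(y))
```

```text
[506.0009076   97.44530199 251.5       ] in lamp frame -1.1847611230437534 8.66700708704701
```

```bash
python3 go.py 607 284.5 198 12.5
```

```text
d [  69.7 -209.6    2.3] turn -0.378 | t 5.05 pos [504.9  88.6 201.2] yaw -9.1 F [-0.1  0.5 -2.1] w 39.9 z [-0.003 -0.003 -1.   ]
```

Request:
drive_tool([
  [10,-30,2,-0.06,-1],
  [23,-70,2,-0.13,-1],
  [38,-115,2,-0.22,-1],
  [53,-160,2,-0.3,-1],
  [65,-195,2,-0.36,-1],
])

```text
clock: 5.55
position: [0.5999, 0.273, 0.1954]
ee_rot: [0.002, 0.995, 0.102, -0.003]
contact_force: [0.7, -0.5, -0.9]
width: 0.0393
```

Request:
drive_tool([
  [0,0,0,0,-1],
  [0,0,0,0,-1],
])

```text
clock: 5.75
position: [0.5985, 0.2733, 0.192]
ee_rot: [0.002, 0.995, 0.102, -0.006]
contact_force: [0.5, -1.2, -2.0]
width: 0.0396
```

```bash
python3 go.py 607 284.5 198 12.5
```

```text
d [10.5 -9.2 -6.2] turn -0.013 | t 5.75 pos [598.5 273.3 192. ] yaw 11.8 F [ 0.5 -1.2 -2. ] w 39.6 z [-0.012 -0.006 -1.   ]
```

Request:
drive_tool([
  [10,-9,-6,-0.013,-1],
  [10,-9,-6,-0.013,-1],
  [10,-9,-6,-0.013,-1],
])

```text
clock: 6.05
position: [0.6057, 0.2827, 0.1971]
ee_rot: [0.003, 0.994, 0.108, -0.007]
contact_force: [-0.7, -0.3, -1.0]
width: 0.0399
```

```bash
python3 go.py 607 284.5 198 12.5;  python3 - <<'E'
from h import *
b=manip.get_image("side")[60:200,250:440]
a=manip.get_image("top")[130:280,150:350]
cv2.imwrite("pics/p3s.png",cv2.resize(b,None,fx=4,fy=4))
cv2.imwrite("pics/p3t.png",cv2.resize(a,None,fx=4,fy=4))
E
python3 go.py 607 284.5 198 12.5
```

```text
d [ 1.6 -1.4 -0.9] turn -0.001 | t 6.05 pos [605.7 282.7 197.1] yaw 12.4 F [-0.7 -0.3 -1. ] w 39.9 z [-0.014 -0.008 -1.   ]
d [ 1.5 -1.3 -0.5] turn -0.001 | t 6.15 pos [605.8 282.9 197.6] yaw 12.4 F [ 0.2  1.  -2. ] w 39.9 z [-0.014 -0.007 -1.   ]
```

View pics/p3s.png

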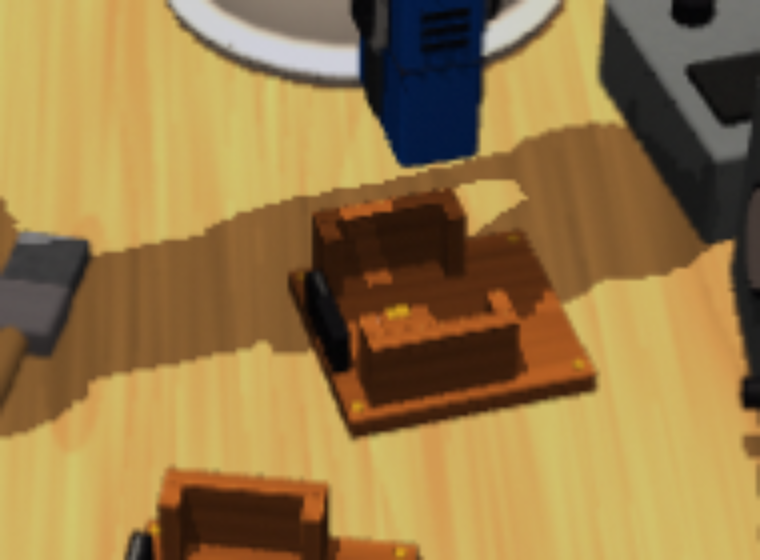

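View pics/p3t.png

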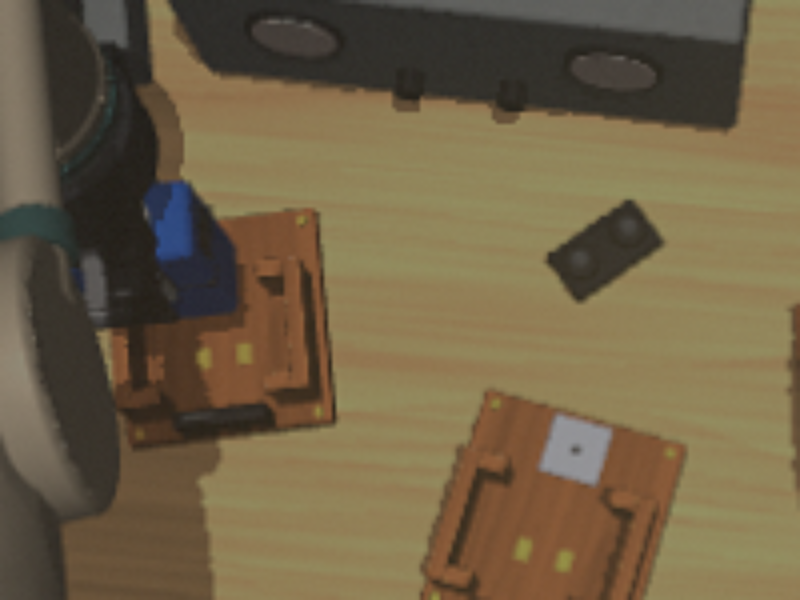

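Run:
```python
from bays import *
q,_=fit(*scr["spare"])
c,s=np.cos(q[2]),np.sin(q[2])
tob=lambda P:(P[:,:2]-q[:2])@np.array([[c,-s],[s,c]])*1000
print(tob(back("side",half([(403,164),(477,154)],4,(250,60)),.144)))
print(tob(back("top",half([(237,308)],4,(150,130)),.144)))
# upright extents of empty square bay from the side p2s view
```

```text
[[-31.28240524 -30.74139772]
 [  4.21040308 -32.72693609]]
[[-30.24868154 -36.77774179]]
```

Request:
drive_tool([
  [0,2,25,0,-1],
  [0,2,50,0,-1],
  [0,2,70,0,-1],
  [0,2,85,0,-1],
  [0,2,90,0,-1],
])

```text
clock: 6.65
position: [0.6033, 0.2789, 0.1057]
ee_rot: [0.003, 0.994, 0.108, -0.009]
contact_force: [0.5, 0.9, -1.1]
width: 0.0395
```

Request:
drive_tool([
  [0,0,0,0,-1],
])

```text
clock: 6.75
position: [0.6029, 0.2783, 0.1054]
ee_rot: [0.004, 0.994, 0.108, -0.01]
contact_force: [-0.4, -0.7, -1.4]
width: 0.0394
```

```bash
python3 go.py 605.8 281.2 69 12.5;  python3 - <<'E'
from h import *
b=manip.get_image("side")[60:200,250:440]
a=manip.get_image("top")[130:280,150:350]
cv2.imwrite("pics/p4s.png",cv2.resize(b,None,fx=4,fy=4))
E
```

```text
d [ 4.1 -2.4 36.3] turn -0.003 | t 6.75 pos [602.9 278.3 105.4] yaw 12.3 F [-0.4 -0.7 -1.4] w 39.4 z [-0.018 -0.009 -1.   ]
```

View pics/p4s.png

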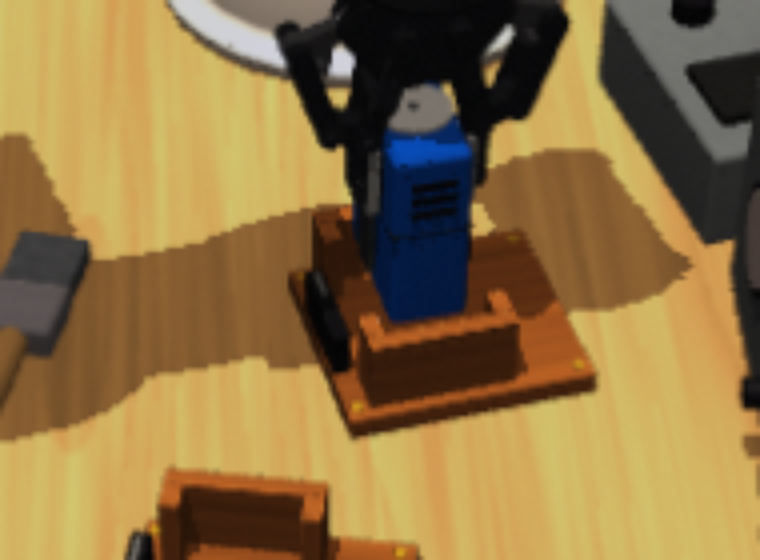

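Request:
drive_tool([
  [3,-2,0,0,-1],
  [3,-2,10,0,-1],
  [3,-2,20,0,-1],
  [3,-2,28,0,-1],
  [3,-2,33,0,-1],
])

```text
clock: 7.35
position: [0.6045, 0.2807, 0.0717]
ee_rot: [0.004, 0.994, 0.108, -0.01]
contact_force: [0.1, 0.2, -1.7]
width: 0.0397
```

```bash
python3 go.py 605.8 281.2 68 12.5
```

```text
d [ 1.4 -0.3  3.7] turn -0.002 | t 7.35 pos [604.5 280.7  71.7] yaw 12.4 F [ 0.1  0.2 -1.7] w 39.7 z [-0.019 -0.009 -1.   ]
```

Request:
drive_tool([
  [0,0,1,0,-1],
  [0,0,2,0,-1],
  [0,0,3,0,-1],
  [0,0,4,0,-1],
  [0,0,4,0,-1],
])

```text
clock: 7.85
position: [0.6046, 0.2806, 0.0679]
ee_rot: [0.004, 0.994, 0.108, -0.01]
contact_force: [0.3, 0.3, -1.4]
width: 0.0394
```

```bash
python3 go.py 605.8 281.2 68 12.5;  python3 - <<'E'
from h import *
b=manip.get_image("side")[60:200,250:440]
cv2.imwrite("pics/p5s.png",cv2.resize(b,None,fx=4,fy=4))
E
```

```text
d [ 1.3 -0.3 -0.2] turn -0.002 | t 7.85 pos [604.6 280.6  67.9] yaw 12.4 F [ 0.3  0.3 -1.4] w 39.4 z [-0.019 -0.009 -1.   ]
```

View pics/p5s.png

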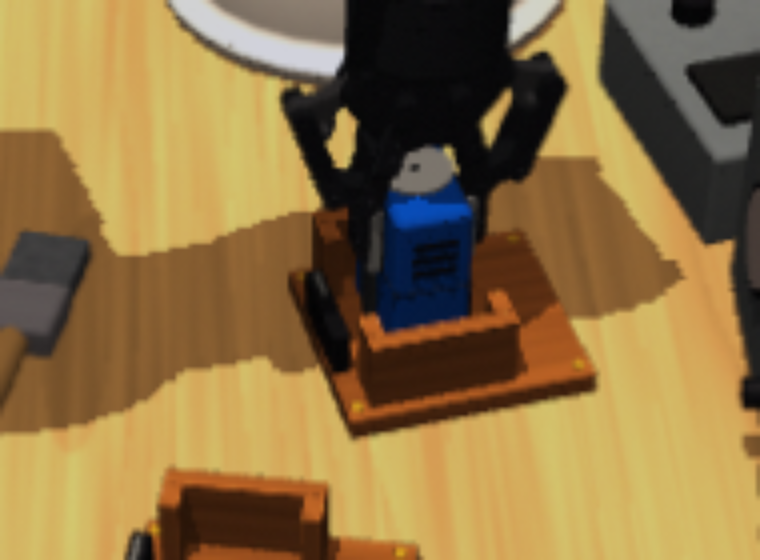

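The lamp sits within the slots of the spare bay but isn't yet loaded on the floor; feeling down.

Request:
drive_tool([
  [0,0,0.5,0,-1],
  [0,0,1,0,-1],
  [0,0,1.5,0,-1],
  [0,0,1.5,0,-1],
])

```text
clock: 8.3
position: [0.6047, 0.2805, 0.0676]
ee_rot: [0.004, 0.994, 0.108, -0.009]
contact_force: [-1.0, -1.1, 4.2]
width: 0.0397
```

Request:
drive_tool([
  [0,0,0,0,-0.3],
  [0,0,0,0,0],
  [0,0,0,0,0.4],
  [0,0,0,0,1],
  [0,0,0,0,1],
])

```text
clock: 8.8
position: [0.6048, 0.2806, 0.0674]
ee_rot: [0.004, 0.994, 0.108, -0.009]
contact_force: [-0.6, 0.9, 0.6]
width: 0.0833
```

Request:
drive_tool([
  [0,0,-20,0,1],
  [0,0,-50,0,1],
  [0,0,-85,0,1],
  [0,0,-125,0,1],
  [0,0,-125,0,1],
])

```text
clock: 9.3
position: [0.6105, 0.283, 0.1991]
ee_rot: [0.002, 0.994, 0.108, -0.003]
contact_force: [0.2, 0.6, 1.0]
width: 0.0853
```

```bash
python3 go.py 507 -312 195 -5;  python3 - <<'E'
from h import *
b=manip.get_image("side")[60:200,250:440]
cv2.imwrite("pics/p6s.png",cv2.resize(b,None,fx=4,fy=4))
E
```

```text
d [-228.6  559.     7.8] turn 0.303 | t 9.3 pos [610.5 283.  199.1] yaw 12.4 F [0.2 0.6 1. ] w 85.3 z [-0.006 -0.005 -1.   ]
```

View pics/p6s.png

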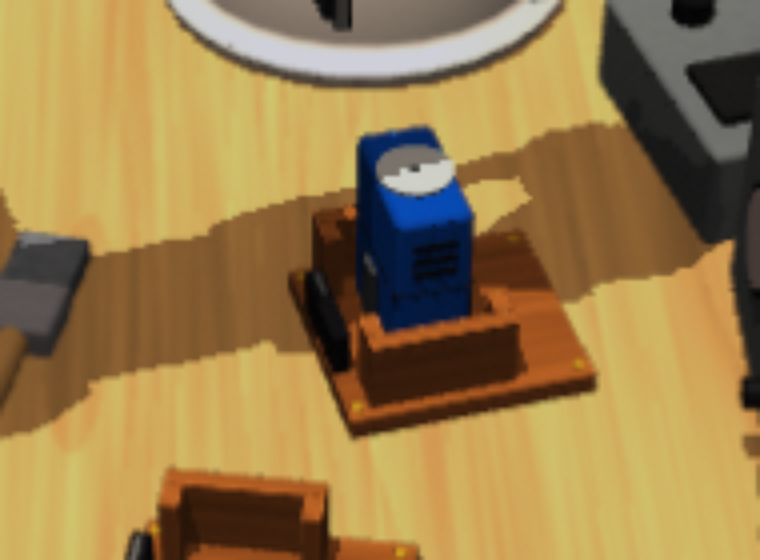

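The round lamp stands upright in the spare bay (crown at about (415,170) in the crop). Now the square lamp.

Request:
drive_tool([
  [-229,559,8,0.31,1],
  [-229,559,8,0.31,1],
  [-229,559,8,0.31,1],
  [-229,559,8,0.31,1],
  [-229,559,8,0.31,1],
])

```text
clock: 9.85
position: [0.5632, 0.0337, 0.1913]
ee_rot: [0.004, 0.999, -0.047, -0.006]
contact_force: [0.2, -0.2, -0.4]
width: 0.0852
```

```bash
python3 go.py 507 -312 195 -6
```

```text
d [-23.7 349.4  -0.7] turn 0.011 | t 9.85 pos [563.2  33.7 191.3] yaw -5.4 F [ 0.2 -0.2 -0.4] w 85.2 z [-0.013 -0.007 -1.   ]
```

Request:
drive_tool([
  [-24,349,-1,0.01,1],
  [-24,349,-1,0.01,1],
  [-24,349,-1,0.01,1],
  [-24,349,-1,0.01,1],
  [-24,349,-1,0.01,1],
])

```text
clock: 10.35
position: [0.5221, -0.2127, 0.1932]
ee_rot: [0.003, 0.999, -0.052, -0.007]
contact_force: [1.2, 0.4, -0.6]
width: 0.0854
```

```bash
python3 go.py 507 -312 195 -6
```

```text
d [ -4.8 100.3  -1. ] turn 0.001 | t 10.35 pos [ 522.1 -212.7  193.2] yaw -5.9 F [ 1.2  0.4 -0.6] w 85.4 z [-0.015 -0.005 -1.   ]
```

Request:
drive_tool([
  [-5,45,-1,0,1],
  [-5,80,-1,0,1],
  [-5,100,-1,0,1],
  [-5,100,-1,0,1],
  [-5,100,-1,0,1],
])

```text
clock: 10.85
position: [0.5066, -0.3104, 0.1941]
ee_rot: [0.002, 0.999, -0.052, -0.008]
contact_force: [0.2, 0.1, -0.2]
width: 0.0853
```

```bash
python3 go.py 507 -312 67 -6;  python3 - <<'E'
from h import *
b=manip.get_image("side")[300:480,220:440]
cv2.imwrite("pics/p7s.png",cv2.resize(b,None,fx=3.3,fy=3.3))
E
```

```text
d [  2.6   0.9 127.1] turn 0.001 | t 10.85 pos [ 506.6 -310.4  194.1] yaw -6.0 F [ 0.2  0.1 -0.2] w 85.3 z [-0.016 -0.003 -1.   ]
```

View pics/p7s.png

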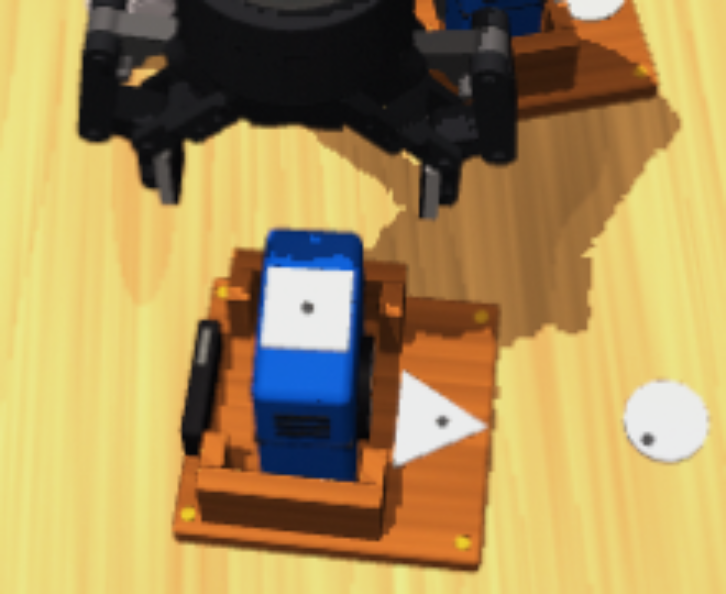

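Aligned over the square lamp (crown tally at about (307,307) in the crop). Descending.

Request:
drive_tool([
  [3,1,40,0,1],
  [3,1,75,0,1],
  [3,1,105,0,1],
  [3,1,127,0,1],
  [3,1,127,0,1],
])

```text
clock: 11.4
position: [0.5059, -0.3078, 0.0643]
ee_rot: [-0.0, 0.999, -0.05, -0.011]
contact_force: [-0.4, 0.7, -0.2]
width: 0.0855
```

Request:
drive_tool([
  [0,0,0,0,1],
])

```text
clock: 11.5
position: [0.5067, -0.3068, 0.065]
ee_rot: [-0.0, 0.999, -0.049, -0.011]
contact_force: [-0.3, 0.1, 0.4]
width: 0.0853
```

```bash
python3 go.py 507 -312 67 -6
```

```text
d [ 0.8  5.2 -2. ] turn 0.006 | t 11.5 pos [ 506.7 -306.8   65. ] yaw -5.7 F [-0.3  0.1  0.4] w 85.3 z [-0.021  0.002 -1.   ]
```

Request:
drive_tool([
  [1,5,-3,0,1],
  [1,5,-3,0,0.3],
  [1,5,-3,0,-0.1],
  [1,5,-3,0,-0.4],
  [1,5,-3,0,-1],
])

```text
clock: 12.0
position: [0.5076, -0.3122, 0.0688]
ee_rot: [0.0, 0.999, -0.05, -0.01]
contact_force: [-0.6, 0.8, 4.3]
width: 0.0398
```

Request:
drive_tool([
  [0,0,0,0,-1],
  [0,0,0,0,-1],
  [0,0,0,0,-1],
])

```text
clock: 12.3
position: [0.5075, -0.3123, 0.0688]
ee_rot: [0.0, 0.999, -0.05, -0.01]
contact_force: [-0.5, 0.0, 1.6]
width: 0.0392
```

```bash
python3 go.py 507 -312 67 -6
```

```text
d [-0.5 -0.3  1.8] turn 0.006 | t 12.3 pos [ 507.5 -312.3   68.8] yaw -5.7 F [-0.5  0.   1.6] w 39.2 z [-0.02   0.001 -1.   ]
```

Request:
drive_tool([
  [0,0,-5,0,-1],
  [0,0,-20,0,-1],
  [-1,0,-45,0,-1],
  [-1,0,-80,0,-1],
  [-2,0,-115,0,-1],
])

```text
clock: 12.8
position: [0.5074, -0.3118, 0.1843]
ee_rot: [-0.001, 0.999, -0.05, -0.011]
contact_force: [0.3, -0.5, -1.6]
width: 0.0396
```

Request:
drive_tool([
  [0,0,-22,0,-1],
  [0,0,-22,0,-1],
])

```text
clock: 13.0
position: [0.5096, -0.3131, 0.2099]
ee_rot: [0.002, 0.999, -0.05, -0.008]
contact_force: [1.0, -0.6, -1.1]
width: 0.0399
```

```bash
python3 go.py 507.4 92 200 -10.7
```

```text
d [ -42.1 -402.9    9. ] turn 0.088 | t 13.0 pos [ 509.6 -313.1  209.9] yaw -5.7 F [ 1.  -0.6 -1.1] w 39.9 z [-0.016 -0.002 -1.   ]
```

Request:
drive_tool([
  [-2,-15,4,0.02,-1],
  [-5,-45,6,0.05,-1],
  [-9,-85,8,0.088,-1],
  [-13,-128,9,0.088,-1],
  [-18,-170,9,0.088,-1],
])

```text
clock: 13.5
position: [0.507, -0.1402, 0.1982]
ee_rot: [0.001, 0.996, -0.094, -0.01]
contact_force: [0.1, 0.4, -1.0]
width: 0.0395
```

```bash
python3 go.py 507.4 92 200 -10.7
```

```text
d [ -43.  -228.2   -1.9] turn -0.001 | t 13.5 pos [ 507.  -140.2  198.2] yaw -10.8 F [ 0.1  0.4 -1. ] w 39.5 z [-0.019 -0.001 -1.   ]
```

Request:
drive_tool([
  [-9,-45,-2,0,-1],
  [-18,-92,-2,0,-1],
  [-27,-140,-2,0,-1],
  [-36,-185,-2,0,-1],
  [-42,-218,-2,0,-1],
])

```text
clock: 14.0
position: [0.5047, 0.0846, 0.1982]
ee_rot: [0.001, 0.996, -0.093, -0.011]
contact_force: [1.5, -0.6, -2.2]
width: 0.0395
```

Request:
drive_tool([
  [0,0,0,0,-1],
])

```text
clock: 14.1
position: [0.5033, 0.0884, 0.1966]
ee_rot: [0.0, 0.996, -0.091, -0.013]
contact_force: [0.1, -0.3, -1.9]
width: 0.0398
```

```bash
python3 go.py 507.4 92 200 -10.7
```

```text
d [ 3.3 -4.2 -3.5] turn 0.005 | t 14.1 pos [503.3  88.4 196.6] yaw -10.4 F [ 0.1 -0.3 -1.9] w 39.8 z [-0.025  0.002 -1.   ]
```

Request:
drive_tool([
  [3,-4,-34,0,-1],
])

```text
clock: 14.2
position: [0.5027, 0.092, 0.2248]
ee_rot: [0.002, 0.996, -0.09, -0.02]
contact_force: [0.8, 0.2, -2.4]
width: 0.0398
```

```bash
python3 go.py 507.4 92 200 -10.7
```

```text
d [ 5.6 -1.  24.6] turn 0.007 | t 14.2 pos [502.7  92.  224.8] yaw -10.3 F [ 0.8  0.2 -2.4] w 39.8 z [-0.04   0.001 -0.999]
```

Request:
drive_tool([
  [0,0,5,0,-1],
  [0,0,5,0,-1],
])

```text
clock: 14.4
position: [0.501, 0.0915, 0.2178]
ee_rot: [0.002, 0.996, -0.09, -0.022]
contact_force: [-0.5, 0.0, -2.9]
width: 0.0398
```

```bash
python3 go.py 507.4 92 200 -10.7
```

```text
d [ 6.9 -1.8 17.5] turn 0.007 | t 14.4 pos [501.   91.5 217.8] yaw -10.3 F [-0.5  0.  -2.9] w 39.8 z [-0.045 -0.    -0.999]
```

Request:
drive_tool([
  [7,-2,40,0.007,-1],
])

```text
clock: 14.5
position: [0.5094, 0.0917, 0.1801]
ee_rot: [0.002, 0.995, -0.094, -0.018]
contact_force: [2.0, 0.7, -1.6]
width: 0.0396
```

```bash
python3 go.py 507.4 92 200 -10.7
```

```text
d [ -2.7   0.2 -19.8] turn -0.001 | t 14.5 pos [509.4  91.7 180.1] yaw -10.8 F [ 2.   0.7 -1.6] w 39.6 z [-0.035 -0.    -0.999]
```

Request:
drive_tool([
  [-2,0,-8,0,-1],
  [-2,0,-18,0,-1],
  [-2,0,-28,0,-1],
  [-2,0,-36,0,-1],
  [-2,0,-36,0,-1],
])

```text
clock: 15.0
position: [0.5103, 0.092, 0.2192]
ee_rot: [0.001, 0.995, -0.094, -0.015]
contact_force: [0.2, -0.5, -2.2]
width: 0.0398
```

```bash
python3 go.py 507.4 92 200 -10.7
```

```text
d [-2.3  0.5 19.3] turn -0.001 | t 15.0 pos [510.3  92.  219.2] yaw -10.8 F [ 0.2 -0.5 -2.2] w 39.8 z [-0.029  0.    -1.   ]
```

Request:
drive_tool([
  [0,0,46,0,-1],
])

```text
clock: 15.1
position: [0.5148, 0.0923, 0.1791]
ee_rot: [0.0, 0.996, -0.094, -0.006]
contact_force: [1.7, 0.5, -2.1]
width: 0.0397
```

```bash
python3 go.py 507.4 92 200 -10.7
```

```text
d [ -7.4   1.7 -20.8] turn -0.001 | t 15.1 pos [514.8  92.3 179.1] yaw -10.7 F [ 1.7  0.5 -2.1] w 39.7 z [-0.013  0.001 -1.   ]
```

Request:
drive_tool([
  [-7,2,-8,0,-1],
  [-7,2,-14,0,-1],
  [-7,2,-20,0,-1],
  [-7,2,-20,0,-1],
])

```text
clock: 15.5
position: [0.5099, 0.0918, 0.2024]
ee_rot: [-0.0, 0.996, -0.094, -0.003]
contact_force: [2.0, -0.1, -1.0]
width: 0.0395
```

```bash
python3 - <<'E'
from h import *
b=manip.get_image("side")[90:290,230:430]
cv2.imwrite("pics/p8s.png",cv2.resize(b,None,fx=3,fy=3))
E
python3 go.py 507.4 92 200 -10.7
```

```text
d [-1.9  0.1  1.6] turn -0.001 | t 15.55 pos [509.3  91.7 201.5] yaw -10.7 F [-0.4 -0.2 -1.8] w 39.5 z [-0.008  0.001 -1.   ]
```

View pics/p8s.png

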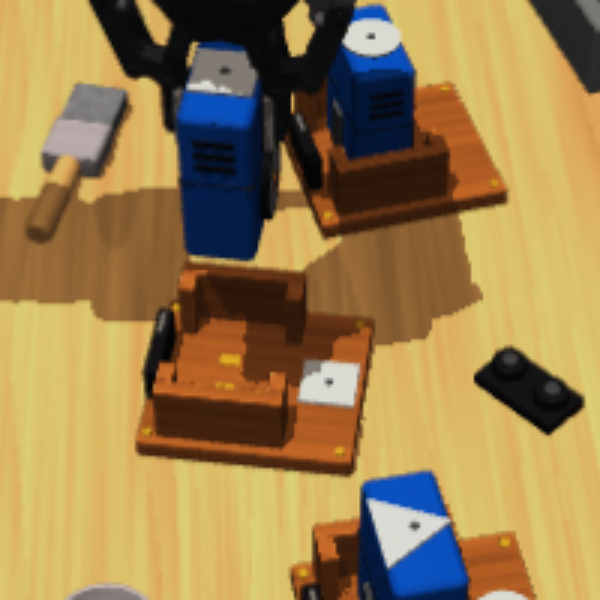

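Run:
```python
from bays import *
q,_=fit(*scr["square"])
c,s=np.cos(q[2]),np.sin(q[2])
tob=lambda P:(P[:,:2]-q[:2])@np.array([[c,-s],[s,c]])*1000
print(tob(back("side",half([(190,252),(257,259)],3,(230,90)),.1465)))
print("tally",tob(back("side",half([(224,71)],3,(230,90)),.250)))
print("uprights ",tob(back("side",half([(188,262),(304,272),(160,382),(285,390)],3,(230,90)),.054)))
```

```text
[[-29.0485319  -30.26563678]
 [  8.2200046  -30.90894511]]
tally [[-11.40187436  -0.16939873]]
uprights  [[-50.13457351  54.32708754]
 [ 21.89835016  54.99431716]
 [-48.72440889 -45.70552122]
 [ 24.17654807 -42.28026879]]
```

Request:
drive_tool([
  [-3,1,25,0,-1],
  [-3,1,50,0,-1],
  [-3,1,75,0,-1],
  [-3,1,92,0,-1],
  [-3,1,96,0,-1],
])

```text
clock: 16.05
position: [0.5043, 0.0914, 0.1041]
ee_rot: [0.0, 0.996, -0.094, -0.006]
contact_force: [0.8, -0.2, -2.0]
width: 0.0394
```

```bash
python3 - <<'E'
from h import *
b=manip.get_image("side")[90:290,230:430]
cv2.imwrite("pics/p9s.png",cv2.resize(b,None,fx=3,fy=3))
E
python3 go.py 506 91 70 -10.7
```

```text
d [ 1.5  0.1 34.5] turn -0.001 | t 16.1 pos [504.9  91.4 104.6] yaw -10.7 F [ 0.4 -0.2 -1.7] w 39.6 z [-0.01   0.001 -1.   ]
```

View pics/p9s.png

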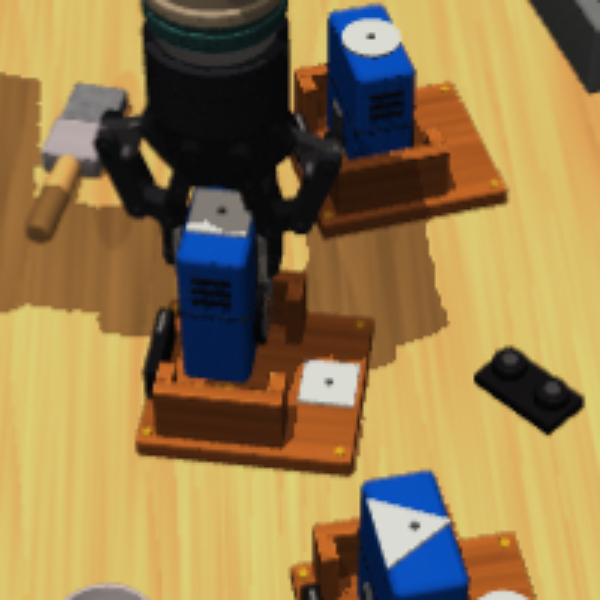

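Request:
drive_tool([
  [3,0,0,0,-1],
  [3,0,10,0,-1],
  [3,0,20,0,-1],
  [3,0,27,0,-1],
  [3,0,33,0,-1],
])

```text
clock: 16.6
position: [0.5071, 0.0908, 0.0707]
ee_rot: [0.0, 0.996, -0.094, -0.006]
contact_force: [-0.4, -0.4, -1.6]
width: 0.0394
```

Request:
drive_tool([
  [0,0,1,0,-1],
  [0,0,2,0,-1],
])

```text
clock: 16.8
position: [0.5064, 0.0908, 0.0687]
ee_rot: [0.0, 0.996, -0.094, -0.006]
contact_force: [-1.8, -0.2, 5.0]
width: 0.0397
```

```bash
python3 - <<'E'
from h import *
b=manip.get_image("side")[90:290,230:430]
cv2.imwrite("pics/p10s.png",cv2.resize(b,None,fx=3,fy=3))
E
python3 go.py 506 91 69 -10.7
```

```text
d [-0.7 -0.  -0.2] turn -0.001 | t 16.85 pos [506.7  90.8  68.8] yaw -10.7 F [ 1.5  0.7 -1.7] w 39.6 z [-0.012  0.001 -1.   ]
```

View pics/p10s.png

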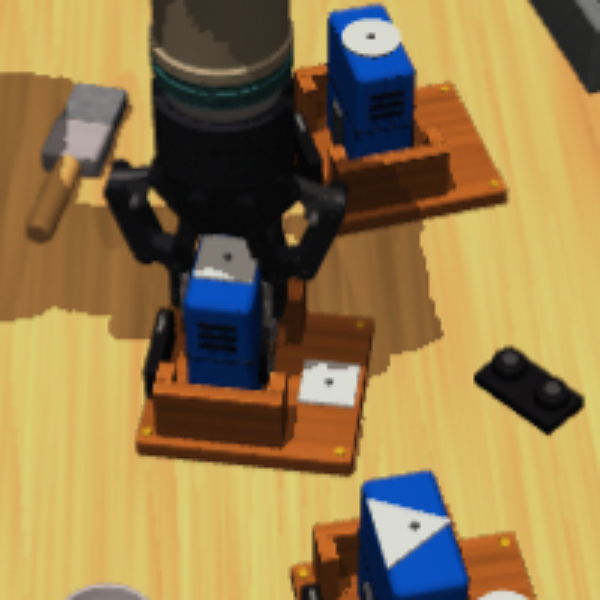

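Request:
drive_tool([
  [0,0,0.5,0,-1],
  [0,0,1,0,-1],
  [0,0,1,0,-1],
])

```text
clock: 17.15
position: [0.5071, 0.0909, 0.0686]
ee_rot: [0.0, 0.996, -0.094, -0.005]
contact_force: [-1.9, -0.3, 4.9]
width: 0.0396
```

On the floor (+5 N). Releasing and backing off.

Request:
drive_tool([
  [0,0,0,0,-0.3],
  [0,0,0,0,0],
  [0,0,0,0,0.4],
  [0,0,0,0,1],
  [0,0,0,0,1],
])

```text
clock: 17.65
position: [0.5072, 0.0909, 0.0685]
ee_rot: [0.0, 0.996, -0.094, -0.005]
contact_force: [-0.2, 0.2, 0.2]
width: 0.0834
```

Request:
drive_tool([
  [0,0,-20,0,1],
  [0,0,-50,0,1],
  [0,0,-85,0,1],
  [0,0,-125,0,1],
  [0,0,-125,0,1],
])

```text
clock: 18.15
position: [0.5123, 0.091, 0.199]
ee_rot: [-0.001, 0.996, -0.094, 0.001]
contact_force: [0.7, -0.2, -0.6]
width: 0.0853
```

```bash
python3 go.py 595 -107.5 195 7;  python3 - <<'E'
from h import *
b=manip.get_image("side")[90:290,230:430]
cv2.imwrite("pics/p11s.png",cv2.resize(b,None,fx=3,fy=3))
E
```

```text
d [118.2 179.6   3.8] turn -0.31 | t 18.15 pos [512.3  91.  199. ] yaw -10.7 F [ 0.7 -0.2 -0.6] w 85.3 z [ 0.001  0.001 -1.   ]
```

View pics/p11s.png

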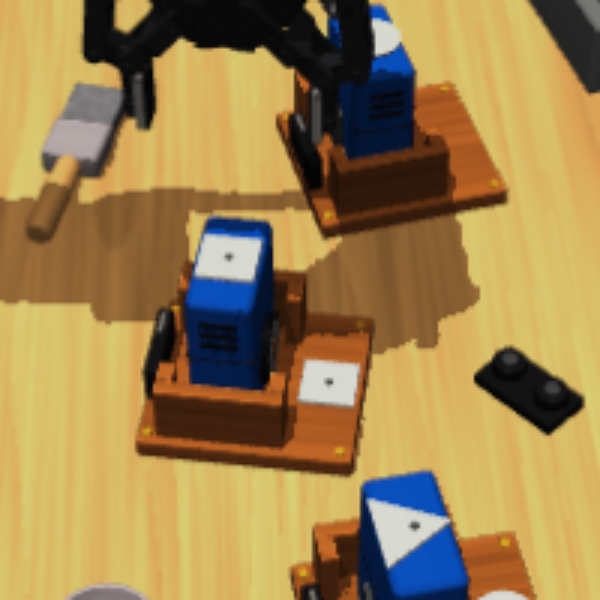

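The square lamp stands in the square bay (crown at about (228,257)). Now the triangle lamp.

Request:
drive_tool([
  [26,40,3,-0.1,1],
  [55,84,3,-0.22,1],
  [84,128,3,-0.31,1],
  [105,160,3,-0.31,1],
  [118,179,3,-0.31,1],
])

```text
clock: 18.7
position: [0.5934, -0.1103, 0.1907]
ee_rot: [-0.001, 0.998, 0.06, -0.003]
contact_force: [0.1, -0.1, -0.7]
width: 0.0853
```

Request:
drive_tool([
  [0,0,0,0,1],
])

```text
clock: 18.8
position: [0.5939, -0.1128, 0.1891]
ee_rot: [-0.001, 0.998, 0.058, -0.004]
contact_force: [0.1, 0.6, 0.8]
width: 0.0856
```

```bash
python3 go.py 595 -107.5 68 7;  python3 - <<'E'
from h import *
b=manip.get_image("side")[190:370,270:490]
cv2.imwrite("pics/p12s.png",cv2.resize(b,None,fx=3.3,fy=3.3))
E
```

```text
d [  2.6  -4.9 121.1] turn -0.006 | t 18.8 pos [ 593.9 -112.8  189.1] yaw 6.7 F [0.1 0.6 0.8] w 85.6 z [-0.008  0.001 -1.   ]
```

View pics/p12s.png

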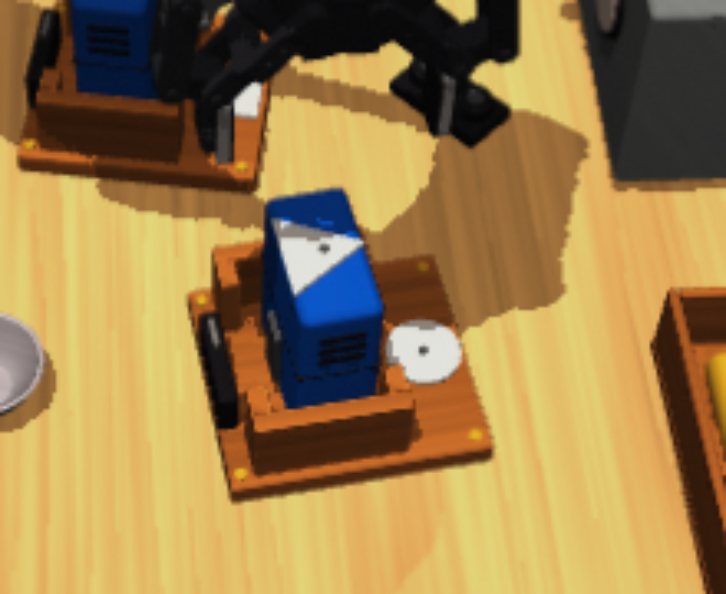

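Request:
drive_tool([
  [2,-5,38,-0.006,1],
  [2,-5,72,-0.006,1],
  [2,-5,102,-0.006,1],
  [2,-5,118,-0.006,1],
  [2,-5,120,-0.006,1],
])

```text
clock: 19.35
position: [0.59, -0.1031, 0.0659]
ee_rot: [-0.003, 0.998, 0.062, -0.008]
contact_force: [-0.3, -0.4, 0.2]
width: 0.0853
```

```bash
python3 go.py 594 -108 68 7
```

```text
d [ 3.4  5.4 -2.2] turn 0.003 | t 19.35 pos [ 590.  -103.1   65.9] yaw 7.2 F [-0.3 -0.4  0.2] w 85.3 z [-0.016  0.005 -1.   ]
```

Request:
drive_tool([
  [4,5,-3,0,1],
  [4,5,-3,0,0.3],
  [4,5,-3,0,-0.1],
  [4,5,-3,0,-0.4],
  [4,5,-3,0,-1],
])

```text
clock: 19.85
position: [0.5953, -0.1076, 0.0699]
ee_rot: [-0.003, 0.998, 0.062, -0.007]
contact_force: [-0.2, 0.1, 3.6]
width: 0.04
```

Request:
drive_tool([
  [0,0,0,0,-1],
  [0,0,0,0,-1],
  [0,0,0,0,-1],
])

```text
clock: 20.15
position: [0.5951, -0.1077, 0.0699]
ee_rot: [-0.003, 0.998, 0.062, -0.007]
contact_force: [-0.7, -0.2, 0.9]
width: 0.0397
```

```bash
python3 go.py 594 -108 203 7
```

```text
d [  -3.    -0.7 -133.1] turn 0.003 | t 20.15 pos [ 595.1 -107.7   69.9] yaw 7.2 F [-0.7 -0.2  0.9] w 39.7 z [-0.015  0.005 -1.   ]
```

Request:
drive_tool([
  [0,0,-5,0,-1],
  [0,0,-20,0,-1],
  [-1,0,-45,0,-1],
  [-1,0,-80,0,-1],
  [-2,0,-115,0,-1],
])

```text
clock: 20.65
position: [0.5942, -0.1083, 0.1855]
ee_rot: [-0.003, 0.998, 0.062, -0.008]
contact_force: [1.2, -0.5, -1.5]
width: 0.0399
```

Request:
drive_tool([
  [0,0,-22,0,-1],
  [0,0,-22,0,-1],
  [0,0,-22,0,-1],
])

```text
clock: 20.95
position: [0.5941, -0.1083, 0.2069]
ee_rot: [-0.003, 0.998, 0.062, -0.008]
contact_force: [-0.4, -1.0, -1.2]
width: 0.0393
```

```bash
python3 go.py 504.4 -311 203 -8.9
```

```text
d [-114.2  190.     4.3] turn 0.28 | t 20.95 pos [ 594.1 -108.3  206.9] yaw 7.2 F [-0.4 -1.  -1.2] w 39.3 z [-0.017  0.005 -1.   ]
```

Request:
drive_tool([
  [-15,25,2,0.04,-1],
  [-35,58,4,0.1,-1],
  [-60,100,4,0.17,-1],
  [-87,145,4,0.24,-1],
  [-105,175,4,0.28,-1],
])

```text
clock: 21.45
position: [0.5091, -0.2966, 0.2005]
ee_rot: [-0.003, 0.997, -0.079, -0.011]
contact_force: [-0.1, -0.2, -1.8]
width: 0.0398
```

Request:
drive_tool([
  [-6,10,0,0,-1],
  [-6,10,0,0,-1],
])

```text
clock: 21.65
position: [0.4992, -0.3061, 0.1979]
ee_rot: [-0.004, 0.997, -0.08, -0.013]
contact_force: [0.3, 0.7, -2.3]
width: 0.0397
```

```bash
python3 go.py 504.4 -311 203 -8.9;  python3 - <<'E'
from h import *
b=manip.get_image("side")[280:480,220:420]
cv2.imwrite("pics/p13s.png",cv2.resize(b,None,fx=3,fy=3))
E
```

```text
d [ 5.7  4.  -5.3] turn -0.006 | t 21.65 pos [ 499.2 -306.1  197.9] yaw -9.2 F [ 0.3  0.7 -2.3] w 39.7 z [-0.026  0.011 -1.   ]
```

View pics/p13s.png

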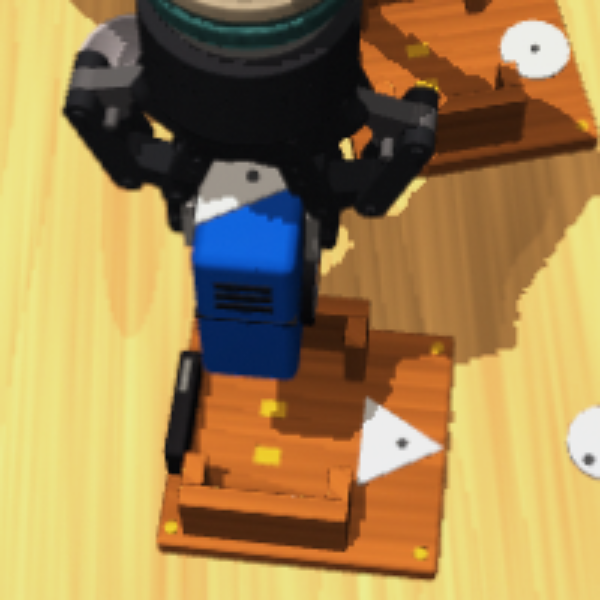

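Request:
drive_tool([
  [6,4,45,0,-1],
])

```text
clock: 21.8
position: [0.5088, -0.3103, 0.158]
ee_rot: [-0.002, 0.997, -0.079, -0.007]
contact_force: [2.2, -0.7, -1.7]
width: 0.0399
```

```bash
python3 go.py 504.4 -311 190 -8.9
```

```text
d [ -4.6   1.3 -31.9] turn -0.003 | t 21.8 pos [ 508.8 -310.3  158. ] yaw -9.1 F [ 2.2 -0.7 -1.7] w 39.9 z [-0.013  0.005 -1.   ]
```

Request:
drive_tool([
  [-5,1,-8,0,-1],
  [-5,1,-18,0,-1],
  [-5,1,-26,0,-1],
  [-5,1,-32,0,-1],
  [-5,1,-32,0,-1],
])

```text
clock: 22.3
position: [0.5055, -0.3111, 0.1932]
ee_rot: [-0.0, 0.997, -0.079, -0.004]
contact_force: [0.2, -0.3, -2.3]
width: 0.0396
```

```bash
python3 - <<'E'
from h import *
b=manip.get_image("side")[280:480,220:420]
cv2.imwrite("pics/p14s.png",cv2.resize(b,None,fx=3,fy=3))
E
python3 go.py 504.4 -311 190 -8.9
```

```text
d [-0.4  0.2  2.1] turn -0.003 | t 22.35 pos [ 504.9 -310.9  192.1] yaw -9.1 F [ 0.6  1.2 -2.3] w 39.5 z [-0.01   0.002 -1.   ]
```

View pics/p14s.png

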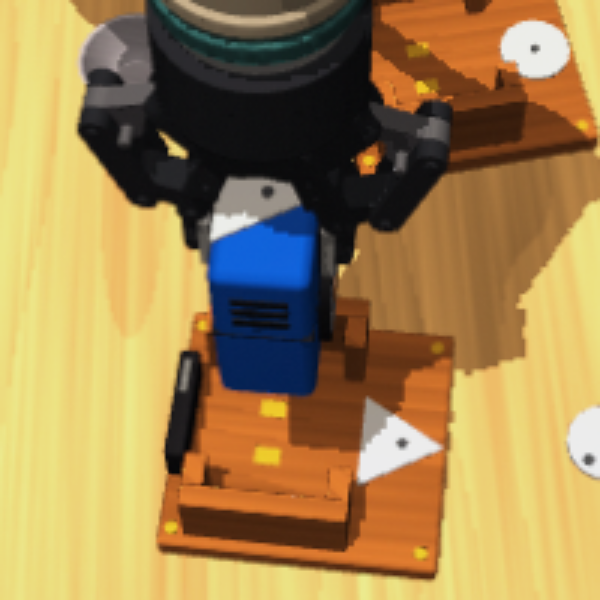

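Run:
```python
from bays import *
q,_=fit(*scr["triangle"])
c,s=np.cos(q[2]),np.sin(q[2])
tob=lambda P:(P[:,:2]-q[:2])@np.array([[c,-s],[s,c]])*1000
print(tob(back("side",half([(221,390),(317,396)],3,(220,280)),.136)))
print("uprights ",tob(back("side",half([(181,501),(350,516)],3,(220,280)),.054)))
print("pads ",tob(back("side",half([(273,408),(267,456)],3,(220,280)),.0145)))
```

```text
[[-30.8030932  -34.80203611]
 [  9.03908383 -33.24080287]]
uprights  [[-50.57995546 -53.17136708]
 [ 24.84669442 -52.01669964]]
pads  [[-18.71946759  12.67798076]
 [-18.53089754 -11.83163405]]
```

Request:
drive_tool([
  [-2,2,25,0,-1],
  [-2,2,48,0,-1],
  [-2,2,70,0,-1],
  [-2,2,84,0,-1],
  [-2,2,86,0,-1],
])

```text
clock: 22.85
position: [0.5003, -0.3112, 0.1042]
ee_rot: [-0.002, 0.997, -0.079, -0.007]
contact_force: [-0.2, -0.5, -1.2]
width: 0.0398
```

```bash
python3 - <<'E'
from h import *
b=manip.get_image("side")[280:480,220:420]
cv2.imwrite("pics/p15s.png",cv2.resize(b,None,fx=3,fy=3))
E
python3 go.py 502.5 -312.5 71 -8.9
```

```text
d [ 2.   0.6 34.1] turn -0.003 | t 22.9 pos [ 501.  -311.8  105.1] yaw -9.1 F [ 0.1  0.6 -1.6] w 39.7 z [-0.012  0.004 -1.   ]
```

View pics/p15s.png

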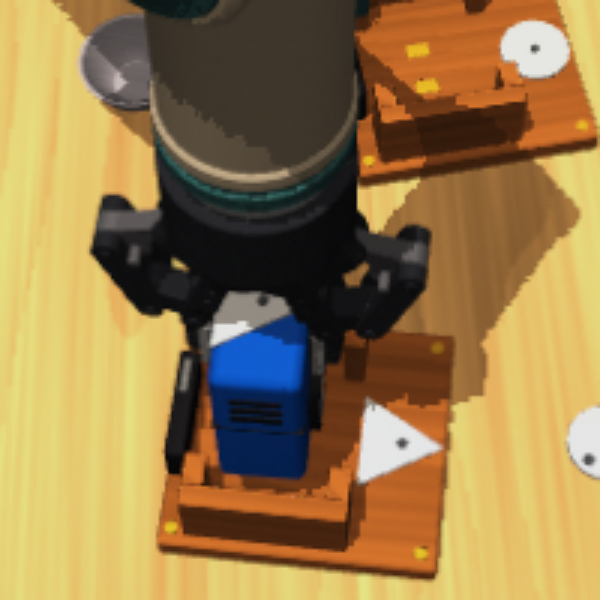

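Request:
drive_tool([
  [3,0,0,0,-1],
  [3,0,10,0,-1],
  [3,0,20,0,-1],
  [3,0,27,0,-1],
  [3,0,32,0,-1],
])

```text
clock: 23.4
position: [0.503, -0.3117, 0.072]
ee_rot: [-0.002, 0.997, -0.079, -0.007]
contact_force: [0.3, 0.9, -1.5]
width: 0.0399
```

Request:
drive_tool([
  [0,0,1,0,-1],
  [0,0,2,0,-1],
  [0,0,2,0,-1],
])

```text
clock: 23.7
position: [0.5031, -0.3118, 0.0702]
ee_rot: [-0.002, 0.997, -0.079, -0.007]
contact_force: [-0.4, -0.9, -2.7]
width: 0.0397
```

```bash
python3 - <<'E'
from h import *
b=manip.get_image("side")[280:480,220:420]
cv2.imwrite("pics/p16s.png",cv2.resize(b,None,fx=3,fy=3))
E
python3 go.py 502.5 -312.5 70 -8.9
```

```text
d [-0.8  0.7  0.2] turn -0.003 | t 23.75 pos [ 503.4 -311.9   70.2] yaw -9.1 F [-0.5 -0.1 -2.3] w 39.6 z [-0.013  0.004 -1.   ]
```

View pics/p16s.png

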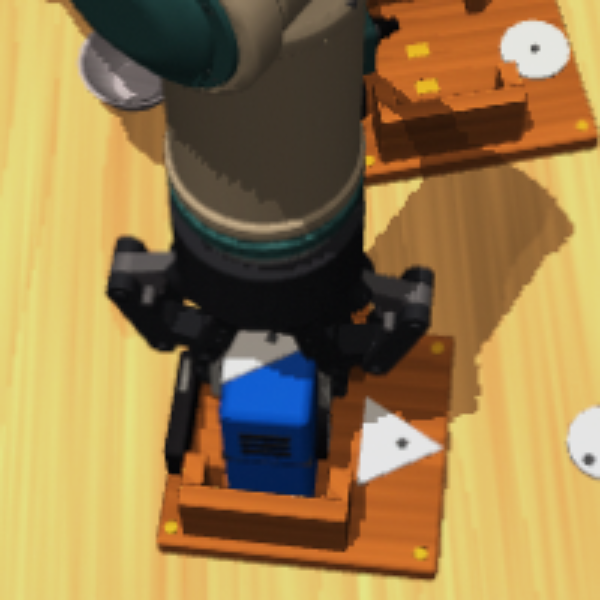

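Request:
drive_tool([
  [0,0,0.6,0,-1],
  [0,0,1.2,0,-1],
  [0,0,1.2,0,-1],
])

```text
clock: 24.05
position: [0.5035, -0.3122, 0.07]
ee_rot: [-0.001, 0.997, -0.079, -0.006]
contact_force: [-1.8, -0.2, 4.9]
width: 0.0395
```

Touching the floor. Release and lift.

Request:
drive_tool([
  [0,0,0,0,-0.3],
  [0,0,0,0,0],
  [0,0,0,0,0.4],
  [0,0,0,0,1],
  [0,0,0,0,1],
])

```text
clock: 24.55
position: [0.5036, -0.3123, 0.0698]
ee_rot: [-0.001, 0.997, -0.079, -0.006]
contact_force: [0.0, 0.3, -0.4]
width: 0.0834
```

Request:
drive_tool([
  [0,0,-20,0,1],
  [0,0,-50,0,1],
  [0,0,-85,0,1],
  [0,0,-125,0,1],
  [0,0,-125,0,1],
])

```text
clock: 25.05
position: [0.5081, -0.315, 0.2009]
ee_rot: [0.002, 0.997, -0.079, -0.001]
contact_force: [0.3, 0.1, 0.3]
width: 0.0858
```

```bash
python3 - <<'E'
from h import *
b=manip.get_image("side"); cv2.imwrite("pics/p17.png",b)
t=manip.get_image("top"); cv2.imwrite("pics/p17t.png",t)
cv2.imwrite("pics/p17b.png",np.hstack([cv2.resize(b[60:240,250:430],(400,400)),cv2.resize(b[300:480,230:410],(400,400))]))
cv2.imwrite("pics/p17tc.png",cv2.resize(t[160:290,170:330],None,fx=4.615,fy=4.615))
E
python3 go.py 605 287 195 12.4
```

```text
d [   3.6 -608.2    1. ] turn -0.375 | t 25.15 pos [ 505.5 -313.   195.8] yaw -9.1 F [-0.3  0.6 -0.7] w 85.1 z [-0.01   0.002 -1.   ]
```

View pics/p17b.png

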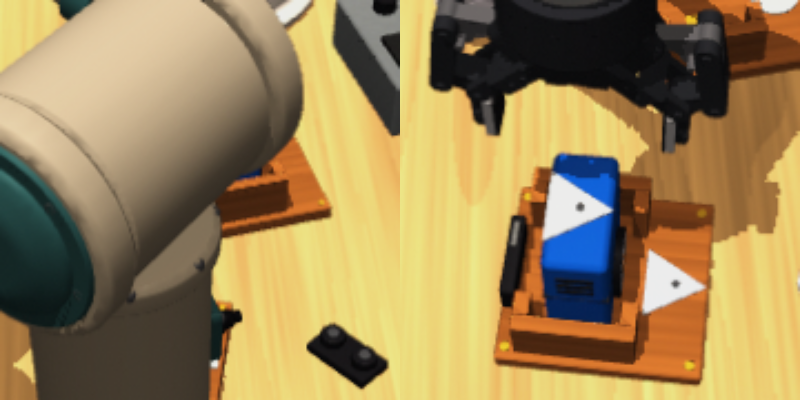

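View pics/p17tc.png

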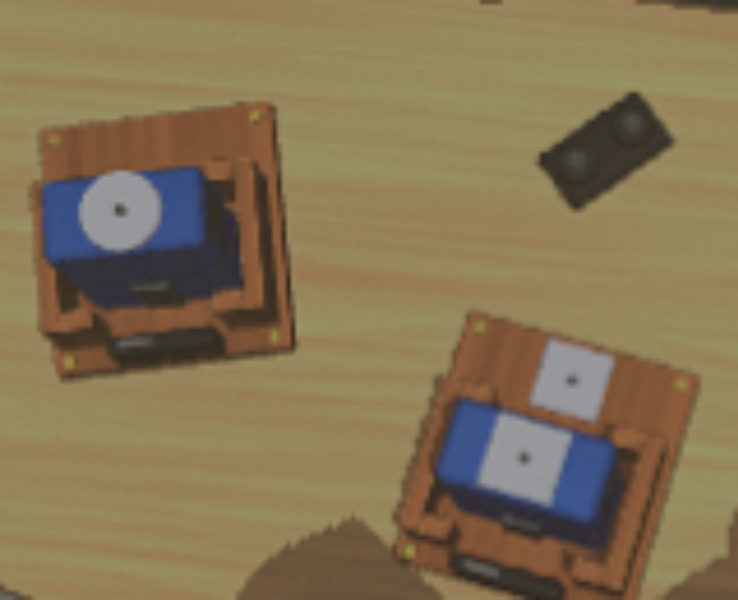

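Run:
```python
from bays import *
print(back("top",half([(120,210)],s1,(170,160)),.117)*1000, back("side",half([(370,36)],3,(230,90)),.117)*1000)
```

```text
[[604.34161745 287.59236663 117.        ]] [[602.14020234 288.91494662 117.        ]]
```

The triangle lamp stands in the triangle bay; the top view shows round in spare and square in square. Last: the round lamp at (604, 288) mm.

Request:
drive_tool([
  [2,-608,-2,-0.375,1],
  [2,-608,-2,-0.375,1],
  [2,-608,-2,-0.375,1],
  [2,-608,-2,-0.375,1],
  [2,-608,-2,-0.375,1],
])

```text
clock: 25.65
position: [0.5443, -0.0639, 0.1941]
ee_rot: [-0.002, 0.994, 0.108, -0.007]
contact_force: [1.1, -0.4, 0.2]
width: 0.0851
```

```bash
python3 go.py 604 288 197 12.4
```

```text
d [ 133.7 -330.9   -2.6] turn -0.0 | t 25.65 pos [544.3 -63.9 194.1] yaw 12.4 F [ 1.1 -0.4  0.2] w 85.1 z [-0.014  0.003 -1.   ]
```

Request:
drive_tool([
  [134,-331,-3,0,1],
  [134,-331,-3,0,1],
  [134,-331,-3,0,1],
  [134,-331,-3,0,1],
  [134,-331,-3,0,1],
])

```text
clock: 26.15
position: [0.5853, 0.1825, 0.1948]
ee_rot: [-0.002, 0.994, 0.108, -0.009]
contact_force: [1.3, -0.2, 0.2]
width: 0.0856
```

```bash
python3 go.py 604 288 197 12.4
```

```text
d [ 40.9 -99.1  -2.3] turn -0.0 | t 26.15 pos [585.3 182.5 194.8] yaw 12.4 F [ 1.3 -0.2  0.2] w 85.6 z [-0.017  0.002 -1.   ]
```

Request:
drive_tool([
  [18,-45,-2,0,1],
  [32,-80,-2,0,1],
  [41,-99,-2,0,1],
  [41,-99,-2,0,1],
  [41,-99,-2,0,1],
])

```text
clock: 26.65
position: [0.603, 0.2876, 0.1945]
ee_rot: [-0.001, 0.994, 0.108, -0.01]
contact_force: [0.1, -0.0, 0.1]
width: 0.0856
```

```bash
python3 go.py 604 288 69 12.4;python3 - <<'E'
from h import *
b=manip.get_image("side")[50:230,250:490]
cv2.imwrite("pics/p18s.png",cv2.resize(b,None,fx=3.3,fy=3.3))
E
```

```text
d [  3.6   0.3 125.4] turn 0.001 | t 26.65 pos [603.  287.6 194.5] yaw 12.4 F [ 0.1 -0.   0.1] w 85.6 z [-0.021 -0.    -1.   ]
```

View pics/p18s.png

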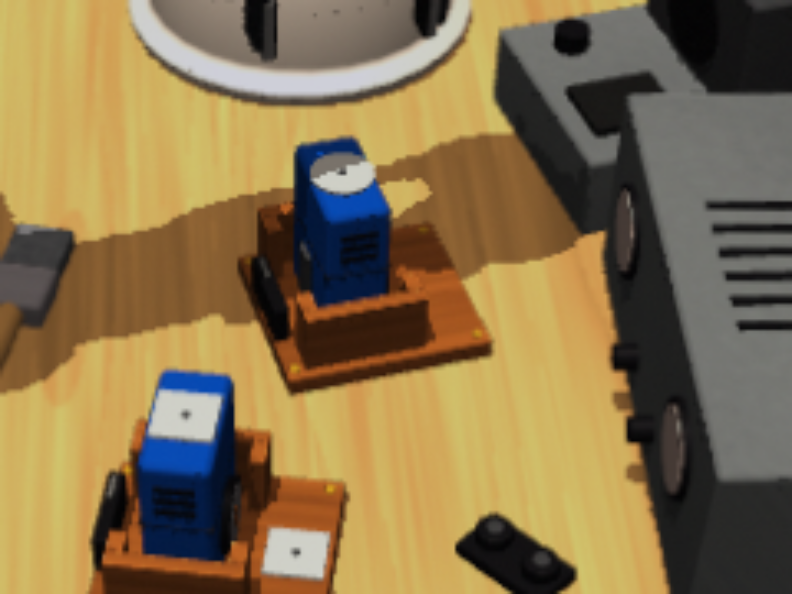

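Request:
drive_tool([
  [4,0,45,0,1],
])

```text
clock: 26.8
position: [0.6104, 0.2879, 0.1558]
ee_rot: [-0.003, 0.994, 0.107, -0.003]
contact_force: [1.1, 0.6, 0.6]
width: 0.0853
```

```bash
python3 go.py 604 288 69 12.4
```

```text
d [-5.7 -0.9 86.9] turn -0.001 | t 26.8 pos [610.4 287.9 155.8] yaw 12.3 F [1.1 0.6 0.6] w 85.3 z [-0.007  0.004 -1.   ]
```

Request:
drive_tool([
  [-5,-1,15,0,1],
  [-5,-1,40,0,1],
  [-5,-1,65,0,1],
  [-5,-1,82,0,1],
  [-5,-1,85,0,1],
])

```text
clock: 27.3
position: [0.6026, 0.2857, 0.0682]
ee_rot: [-0.002, 0.994, 0.106, -0.006]
contact_force: [-0.3, 0.3, -0.7]
width: 0.0855
```

```bash
python3 go.py 604 288 69 12.4
```

```text
d [ 1.9 -2.  -0.8] turn -0.003 | t 27.3 pos [602.6 285.7  68.2] yaw 12.2 F [-0.3  0.3 -0.7] w 85.5 z [-0.013  0.002 -1.   ]
```

Request:
drive_tool([
  [2,-2,-1,0,1],
  [2,-2,-1,0,0.3],
  [2,-2,-1,0,-0.1],
  [2,-2,-1,0,-0.4],
  [2,-2,-1,0,-1],
])

```text
clock: 27.8
position: [0.6046, 0.2882, 0.0703]
ee_rot: [-0.002, 0.994, 0.106, -0.005]
contact_force: [-0.6, -1.0, 3.9]
width: 0.0394
```

Request:
drive_tool([
  [0,0,0,0,-1],
  [0,0,0,0,-1],
  [0,0,0,0,-1],
])

```text
clock: 28.1
position: [0.6045, 0.2883, 0.0703]
ee_rot: [-0.002, 0.994, 0.106, -0.006]
contact_force: [-0.2, 0.2, 1.1]
width: 0.0392
```

Request:
drive_tool([
  [0,0,-5,0,-1],
  [0,0,-20,0,-1],
  [-1,0,-45,0,-1],
  [-1,0,-80,0,-1],
  [-2,0,-115,0,-1],
])

```text
clock: 28.6
position: [0.6034, 0.2874, 0.1859]
ee_rot: [-0.002, 0.994, 0.106, -0.006]
contact_force: [-0.0, -0.5, -1.3]
width: 0.0398
```

Request:
drive_tool([
  [0,0,-22,0,-1],
  [0,0,-22,0,-1],
  [0,0,-22,0,-1],
])

```text
clock: 28.9
position: [0.6034, 0.2873, 0.2074]
ee_rot: [-0.002, 0.994, 0.106, -0.007]
contact_force: [0.4, 0.0, -2.4]
width: 0.0394
```

```bash
python3 go.py 593 -105 203 7.5
```

```text
d [-93.1 381.2   3.9] turn 0.082 | t 28.9 pos [603.4 287.3 207.4] yaw 12.2 F [ 0.4  0.  -2.4] w 39.4 z [-0.013  0.002 -1.   ]
```

Request:
drive_tool([
  [-4,15,1,0.02,-1],
  [-11,45,2,0.04,-1],
  [-21,85,3,0.08,-1],
  [-31,128,3,0.082,-1],
  [-42,170,3,0.082,-1],
])

```text
clock: 29.4
position: [0.5965, 0.1096, 0.2016]
ee_rot: [-0.001, 0.998, 0.065, -0.009]
contact_force: [0.6, -1.1, -1.5]
width: 0.0399
```

```bash
python3 go.py 593 -105 203 7.5
```

```text
d [-31.5 212.3  -1.4] turn -0.0 | t 29.4 pos [596.5 109.6 201.6] yaw 7.5 F [ 0.6 -1.1 -1.5] w 39.9 z [-0.018  0.    -1.   ]
```

Request:
drive_tool([
  [-7,45,-2,0,-1],
  [-14,92,-2,0,-1],
  [-21,138,-2,0,-1],
  [-27,180,-2,0,-1],
  [-30,205,-2,0,-1],
])

```text
clock: 29.9
position: [0.5913, -0.1018, 0.2013]
ee_rot: [-0.0, 0.998, 0.064, -0.011]
contact_force: [0.1, 0.1, -1.6]
width: 0.0396
```

Request:
drive_tool([
  [0,0,0,0,-1],
  [0,0,0,0,-1],
])

```text
clock: 30.1
position: [0.5893, -0.1027, 0.1991]
ee_rot: [-0.001, 0.998, 0.062, -0.014]
contact_force: [0.5, -0.5, -0.3]
width: 0.0396
```

```bash
python3 go.py 593 -105 203 7.5
```

```text
d [ 3.2  2.7 -4. ] turn -0.007 | t 30.1 pos [ 589.3 -102.7  199.1] yaw 7.1 F [ 0.5 -0.5 -0.3] w 39.6 z [-0.027  0.001 -1.   ]
```

Taking out the small tilt as before (quick short drop, slow rise), well above the bay.

Request:
drive_tool([
  [4,3,45,-0.007,-1],
])

```text
clock: 30.2
position: [0.5964, -0.1055, 0.1587]
ee_rot: [0.0, 0.998, 0.066, -0.007]
contact_force: [2.0, -0.7, -1.6]
width: 0.0397
```

```bash
python3 go.py 593 -105 190 7.5
```

```text
d [ -3.7  -0.9 -31.2] turn 0.001 | t 30.2 pos [ 596.4 -105.5  158.7] yaw 7.5 F [ 2.  -0.7 -1.6] w 39.7 z [-0.015 -0.002 -1.   ]
```

Request:
drive_tool([
  [-4,-1,-8,0,-1],
  [-4,-1,-18,0,-1],
  [-4,-1,-26,0,-1],
  [-4,-1,-31,0,-1],
  [-4,-1,-31,0,-1],
])

```text
clock: 30.7
position: [0.5941, -0.105, 0.1927]
ee_rot: [0.001, 0.998, 0.066, -0.005]
contact_force: [1.7, 0.5, -2.1]
width: 0.0396
```

```bash
python3 - <<'E'
from h import *
b=manip.get_image("side")[180:360,270:470]
cv2.imwrite("pics/p19s.png",cv2.resize(b,None,fx=3,fy=3))
E
python3 go.py 593 -105 190 7.5
```

```text
d [-0.5  0.   1.7] turn 0.001 | t 30.75 pos [ 593.5 -104.9  191.7] yaw 7.6 F [-1.   0.4 -2.3] w 39.4 z [-0.011 -0.003 -1.   ]
```

View pics/p19s.png

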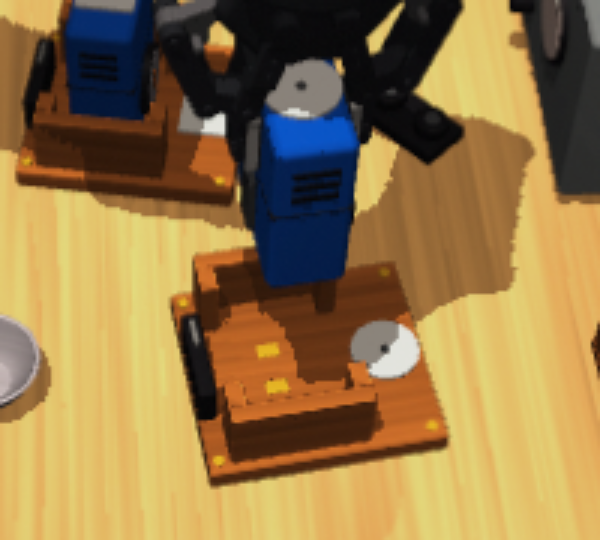

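Run:
```python
from bays import *
q,_=fit(*scr["round"])
c,s=np.cos(q[2]),np.sin(q[2])
tob=lambda P:(P[:,:2]-q[:2])@np.array([[c,-s],[s,c]])*1000
print(tob(back("side",half([(264,286),(342,277)],3,(270,180)),.1354)))
print("uprights ",tob(back("side",half([(224,405),(377,394)],3,(270,180)),.054)))
print("pads ",tob(back("side",half([(268,350),(277,387)],3,(270,180)),.0145)))
```

```text
[[-33.37362997 -31.34551677]
 [  4.91651858 -33.00050038]]
uprights  [[-54.3204849  -43.01139681]
 [ 24.25580058 -50.95237061]]
pads  [[-18.27418428  12.7072433 ]
 [-18.52357954 -11.90471505]]
```

Request:
drive_tool([
  [1,2,25,0,-1],
  [1,2,48,0,-1],
  [1,2,70,0,-1],
  [1,2,84,0,-1],
  [1,2,86,0,-1],
])

```text
clock: 31.25
position: [0.5922, -0.1065, 0.1036]
ee_rot: [0.0, 0.998, 0.066, -0.008]
contact_force: [-0.3, -0.3, -1.9]
width: 0.0396
```

```bash
python3 - <<'E'
from h import *
b=manip.get_image("side")[180:360,270:470]
cv2.imwrite("pics/p20s.png",cv2.resize(b,None,fx=3,fy=3))
E
python3 go.py 593 -107 71 7.5
```

```text
d [ 0.5  0.3 33.5] turn 0.001 | t 31.3 pos [ 592.9 -106.7  104.5] yaw 7.5 F [-1.   0.7 -1.7] w 39.9 z [-0.014 -0.002 -1.   ]
```

View pics/p20s.png

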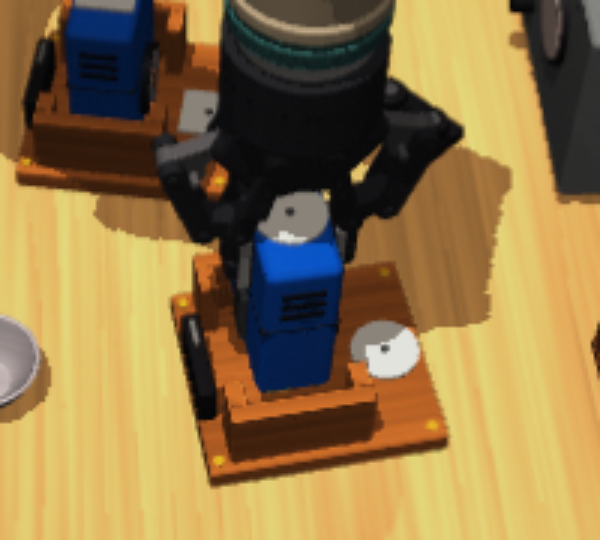

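Request:
drive_tool([
  [1,0,0,0,-1],
  [1,0,10,0,-1],
  [1,0,20,0,-1],
  [1,0,27,0,-1],
  [1,0,32,0,-1],
])

```text
clock: 31.8
position: [0.593, -0.1065, 0.0715]
ee_rot: [0.0, 0.998, 0.066, -0.008]
contact_force: [0.9, -0.1, -1.7]
width: 0.0399
```

Request:
drive_tool([
  [0,0,1,0,-1],
  [0,0,2,0,-1],
  [0,0,2,0,-1],
])

```text
clock: 32.1
position: [0.5928, -0.1066, 0.0704]
ee_rot: [0.0, 0.998, 0.066, -0.008]
contact_force: [-2.2, -0.2, 3.9]
width: 0.0399
```

Request:
drive_tool([
  [0,0,0.6,0,-1],
  [0,0,1.2,0,-1],
  [0,0,1.2,0,-1],
])

```text
clock: 32.4
position: [0.5928, -0.1067, 0.0704]
ee_rot: [0.0, 0.998, 0.066, -0.007]
contact_force: [-3.3, 0.2, 7.4]
width: 0.0396
```

```bash
python3 - <<'E'
from h import *
b=manip.get_image("side")[180:360,270:470]
cv2.imwrite("pics/p21s.png",cv2.resize(b,None,fx=3,fy=3))
E
python3 go.py 593 -107 70 7.5
```

```text
d [0.2 0.4 0.4] turn 0.001 | t 32.45 pos [ 592.8 -106.6   70.4] yaw 7.6 F [-2.4  0.2  7.7] w 39.7 z [-0.015 -0.002 -1.   ]
```

View pics/p21s.png

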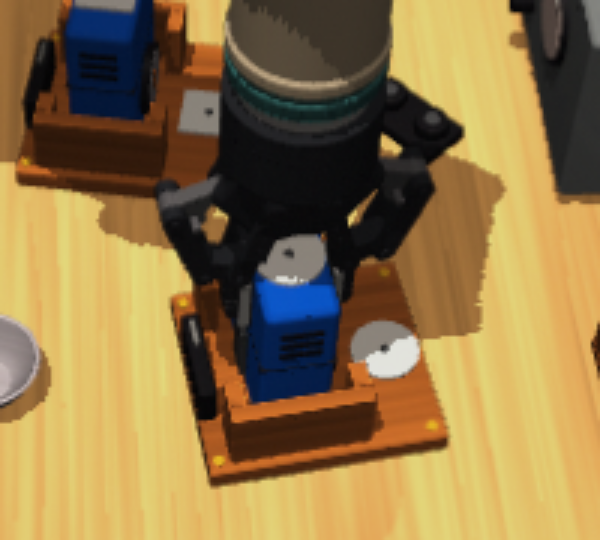

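On the floor between the uprights, at the same height as when picked up. Release, lift, and move clear.

Request:
drive_tool([
  [0,0,0,0,-0.3],
  [0,0,0,0,0],
  [0,0,0,0,0.4],
  [0,0,0,0,1],
  [0,0,0,0,1],
])

```text
clock: 32.95
position: [0.5929, -0.1067, 0.0702]
ee_rot: [0.0, 0.998, 0.066, -0.007]
contact_force: [-0.4, 0.6, -1.4]
width: 0.0837
```

Request:
drive_tool([
  [0,0,-20,0,1],
  [0,0,-50,0,1],
  [0,0,-85,0,1],
  [0,0,-125,0,1],
  [0,0,-150,0,1],
])

```text
clock: 33.45
position: [0.5962, -0.1067, 0.2233]
ee_rot: [0.001, 0.998, 0.066, -0.005]
contact_force: [0.1, 0.6, 0.1]
width: 0.0855
```

Request:
drive_tool([
  [-40,0,-30,0,1],
  [-90,0,-40,0,1],
  [-140,0,-40,0,1],
  [-190,0,-40,0,1],
  [-230,0,-40,0,1],
])

```text
clock: 33.95
position: [0.3661, -0.1366, 0.2658]
ee_rot: [0.001, 0.998, 0.066, -0.006]
contact_force: [0.5, -0.8, -0.1]
width: 0.0855
```

Request:
drive_tool([
  [0,30,0,0,1],
  [0,70,0,0,1],
  [0,110,0,0,1],
  [0,150,0,0,1],
  [0,150,0,0,1],
])

```text
clock: 34.45
position: [0.3867, -0.2901, 0.2658]
ee_rot: [0.003, 0.998, 0.064, -0.005]
contact_force: [-0.1, -0.1, 0.6]
width: 0.0853
```

```bash
python3 - <<'E'
from h import *
b=manip.get_image("side"); cv2.imwrite("pics/end_s.png",b)
t=manip.get_image("top"); cv2.imwrite("pics/end_t.png",t)
for n in("top","side"):
  for l in ["terminal_cover","tally_disc","reflector","bay_spare"]:
    for r in manip.masks_of(n,l)[:1]: print(n,l,round(r["conf"],2),np.round(r["location"]),r["pixels"].sum())
E
python3 go.py 593 -107 70 7.5
```

```text
top terminal_cover 0.86 [302. 195.] 392
top tally_disc 0.67 [469. 221.] 198
top reflector 0.56 [368. 306.] 562
top bay_spare 0.62 [206. 213.] 2995
side terminal_cover 0.68 [404. 218.] 574
side tally_disc 0.7 [418. 425.] 513
side reflector 0.9 [269. 301.] 859
side bay_spare 0.89 [356. 136.] 3200
d [ 230.9 -148.9  193.5] turn 0.002 | t 34.95 pos [ 386.  -284.5  266.4] yaw 7.6 F [ 1.  -0.4  0.4] w 85.2 z [-0.011 -0.004 -1.   ]
```

View pics/end_s.png

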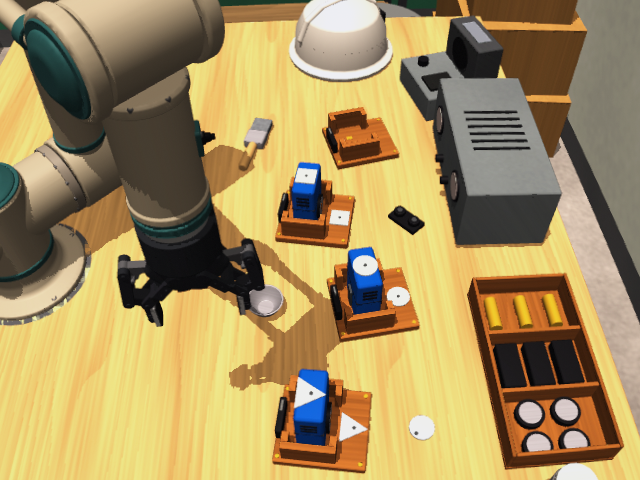

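View pics/end_t.png

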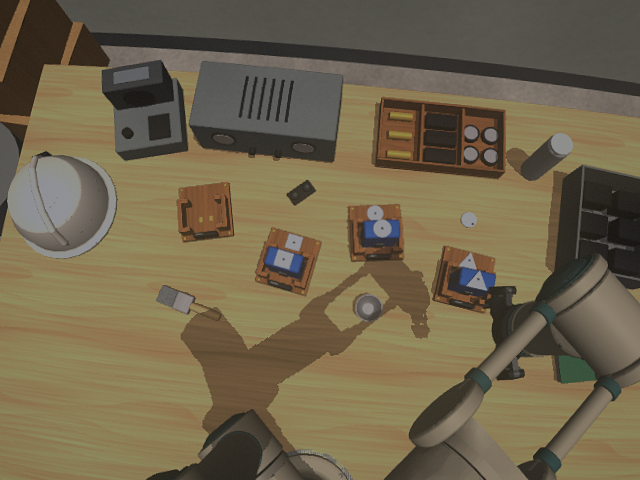

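Both pictures show all three lamps in their own bays: side view crowns at (307,177) square, (365,265) round, (312,394) triangle. The spare bay at (360,135) is empty, and the loose parts are where they were. Settling, then handing in.

Request:
drive_tool([
  [0,0,0,0,1],
  [0,0,0,0,1],
  [0,0,0,0,1],
])

```text
clock: 35.25
position: [0.386, -0.2844, 0.2665]
ee_rot: [0.002, 0.998, 0.067, -0.005]
contact_force: [-0.1, -0.6, -0.2]
width: 0.0852
```

```bash
python3 -c "
from rig import manip
print(manip.get_state()['qd'].round(3)); print(manip.sign_off())"
```

```text
[-0.002  0.002 -0.001  0.    -0.001  0.002]
the job is handed in; nothing more can be done
None
```

All three lamps now stand upright in their own bays, the spare bay is empty, and the job was handed in at about 35 s of the 118 s allowed. I parked the round lamp in the spare bay first. The square lamp then went to the square bay, the triangle lamp to the triangle bay, and the round lamp from the spare bay to the round bay.

- **Setting down:** Each lamp was lowered until the force reading showed the floor taking weight (about 4–8 N) and only then released. The three final placings ended within about 0.3 mm of the height at which each was gripped.
- **Last pictures:** Both cameras show each lamp in the bay with its own tally. The terminal cover, tally disc and reflector lie within about 4 pixels of where they started, with no direction that agrees between the two cameras, so I put that down to network scatter.
- **Disagreements:** The two cameras differed by 2–4 mm, so I centred each lamp against the bay uprights in the side view. The tool tilted by up to about 1.5° in normal moves, and 2.6° for a moment during one attempt to correct it high above the square bay. It was about 1° or less at each set-down.
- **Final state:** The arm was at rest and touching nothing when the job was handed in.

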